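# Wind up a specimen stage with a loose crank

### The arm

A 7-joint arm with a two-finger parallel gripper is mounted at the origin on a cart in front of the work surface, level with it; the furniture and walls round the work are solid. World frame = base frame: x ahead of the robot, y to its left, z up, the work surface at z = 0. Lengths are in m, angles in degrees, forces in N, time in s.
With the tool pointing down it reaches from about 0.425 to 1.025 m from the base axis. Payload 9.4 kg.
Tool frame: the origin (TCP) lies at the very end of the fingers, on their centre line; the grasp point (between the pads) lies 19 mm behind it; z points along the fingers, x is the direction in which the jaws open and shut, and the axes are right-handed (so a half turn about z gives the same grasp; the last joint's range is limited). The gripper opens to 93 mm and grips with 3 to 60 N. Pads are 15 mm wide; open, the fingers measure 128 mm over their backs; the gripper's body (75 mm by 188 mm) begins 65 mm behind the grasp point.
Start: joints at [-68.91, 34.337, -0.143, 91.639, 0.103, 54.024, -4.572], TCP at [0.312, 0.654, 0.219] pointing down, gripper open.
Joint ranges: [-147.43, 147.43], [-19.82, 112.94], [-74.19, 73.91], [6.32, 146.72], [-59.91, 239.91], [6.04, 106.73], [-150.56, 150.56]. Speed limits (degrees/s): [127.2, 127.2, 172.46, 172.46, 180, 180, 180].

### API

Orientations are given as [roll, pitch, yaw] about the fixed x, y, z axes, in that order (R = Rz(yaw) Ry(pitch) Rx(roll)).
In Python, from bench import monitor, imaging, ticket gives the robot as it stands.
- The arm moves only by the tool apply_moves, never from a script. Its argument "rows" is a list of rows, each a list of 3 entries, a list of its own where there are three numbers: the turn, a rotation vector about the world's x, y, z in rad, then the shift along the world's x, y, z in mm, then the closure, from -1 (fully open) to 1 (shut), so that 0 is half open. In form: [[[ax, ay, az], [tx, ty, tz], gripper], ...]. A call has 1 to 8 rows; each row shifts and turns the commanded pose from where the row before left it; what a row does not reach is not made up. A row lasts 1/10 s, in which the tool goes at most 50 mm and 8.59 degrees, less where a joint would pass 70% of its speed; a pose out of reach is approached as far as the arm can. A call with a gripper value outside its range is refused whole. The fingers move at their own pace and stop on an object; "grip_force" is the grip in N (left out, the last holds). Time passes only in rows, so rows that do not move let the fingers close. It gives the time, the measured TCP pose, the force and the opening at its end, in the units of the state.
- monitor.get_obs(): the state, without advancing time (a new reading comes with each control period).
- imaging.capture(name): name is "side" or "top" or "wrist"; returns a dict with "img" (420x560x3 uint8, red, green, blue), "fx", "fy", "cx", "cy" (pixels), "distortion" ([k1, k2, p1, p2, k3] as OpenCV has them; the pictures are not rectified), "R" (3x3) and "t" (3): a world point X has camera coordinates R X + t; the wrist camera has in their place "T_tool_cam" (4x4, takes a point from camera to tool coordinates, whose origin is the TCP and whose axes are the tool frame's). Camera axes: x right, y down, z forward; pixel columns grow to the right and rows downward; lengths in m; the calibration is good to about 2 mm. A picture is of the moment at which its call begins: read the wrist's pose just before it. There is no depth.
- ticket.hand_in(): hands the job in, once; it reports no verdict.
The state is a dict: "time": time; "qpos": joint angles; "joint_velocities": joint speeds; "joint_torque": joint torques, N m; "position": TCP position; "eef_rot": TCP orientation; "wrist_force": force on the tool from outside, world axes, zero at the start; "ft_torque": the same for the moment, N m; "gripper_width": opening from 0.0 (shut) to 1.0 (fully open).
Only numpy, scipy, OpenCV 4.12 (cv2) and the standard library are available. Lean on these libraries where they do the work, as an engineer would, in place of code of your own. Each camera call takes 0.05 s, during which the arm holds its last target.

### The job

Take the crank off its wooden parking block, fit it fully home on the leaning shaft of the screw jack (turn it while pressing lightly until its notches drop over the shaft's cross pin), and wind it by its black handle until the top of the stage plate is level with the pointer on the gauge rod. Leave the crank fitted on the shaft and let go, with the jar still standing upright on the stage, the pointer where it was set and the loose things around left alone.

Things in the scene. Friction and masses are not known exactly. Their poses are not given: they have to be found in the camera images.
- seat (a point): Point on the leaning shaft's axis on the fixed grey screw jack where the crank's underside lies when fully home. z: the axis, up and out, leaning 30 degrees from vertical to the robot's left and somewhat toward it; x: level part to the stage. Clockwise turning, seen from the shaft's free end, raises the stage 12 mm a turn; stiff (0.08 N m), stays where left.
- shaft_tip (a point): Free end of the jack's steel shaft, 38 mm beyond seat, same axes. Shaft 13 mm thick, the last 8 mm a cone down to 5 mm. A cross pin (5 mm thick, 25 mm long) stands through it 9.5 mm beyond seat; its direction about the axis differs each time and is not given. If the pin is under the crank's teeth, the crank stops 12 mm short of home.
- crank_foot (a point): Centre of the underside of the loose steel crank (0.2 kg). z: its axis, toward the grips; x: along the arm to the handle. Hub: tube 26 mm across, bore 15 mm, 40 mm deep, four teeth 12 mm high at the open end, four 7.5 mm notches on the x and y axes. Arm 12 mm wide, 40 to 48 mm up. At the start it stands upright on a wooden block's peg, 13 mm thick, 30 mm tall; handle to any side.
- crank_boss (a point): Centre of the crank's boss on its axis, 60 mm above crank_foot, same axes. Steel block on top of the hub: 20 mm along x, 16 mm along y (grip across y), 48 to 72 mm above crank_foot. Hold the crank here to carry and fit it.
- crank_grip (a point): Centre of the crank's black handle, 55 mm out along x and 73 mm above crank_foot, same axes. Round sleeve parallel to the crank's axis, 16 mm thick, 42 mm long, revolving freely on its own axis: hold it to wind in a circle of 55 mm radius about the shaft axis, with no need to turn the wrist.
- stage_edge (a point): Top face of the jack's aluminium stage plate (100 x 100 x 8 mm), middle of the edge beside the pointer. The stage moves only up and down, driven by the shaft; the jar stands loose on it.
- pointer_tip (a point): Tip of the dark steel pointer on the collar of the jack's gauge rod (10 mm thick, 162 mm high), 3 mm beside the stage plate; set at another height each time, 10 to 21 mm above the stage.
- jar_mid (a point): Centre, half-way up, of the white specimen jar (56 mm across, 72 mm tall) on the stage; z up.
- dish: Loose bystander: flat round lidded dish, 61 mm across, 15 mm high; origin under its centre.
- onion: Loose bystander: onion, 60 mm across, 71 mm high; origin under its centre.
- tape: Loose bystander: roll of tape lying flat, 103 mm across, 25 mm high; origin under its centre.
Not all that is in view belongs to the job. Leave any purple look-alike of the part that bears jar_mid alone.

How it is judged:
By the outcome, as a careful person would: the job done as asked, in the order asked, and still so for the second after the job is handed in, with the robot touching nothing.
It also fails if it takes over 72 s, if anything falls off the work surface, if the arm or the gripper's body presses on something with over 40 N, if the wrist force passes 120 N, or if a joint passes its speed limit or range.

## Working session

There is one attempt and no reset: what is moved stays moved. The work goes in short steps, Python scripts to look and compute and a tool call to move; the robot and the scene stay as the last step left them, time stands still between calls to the robot, and variables do not carry over. Pictures are saved under pics/ and viewed, and the job is handed in when it is done.

Besides the shell and the picture viewer there is one more tool, called after "Request:" as name(argument=value, ...) on one line, values as JSON. apply_moves: Moves the arm, as the interface text tells. Its arguments: {"type":"object","properties":{"rows":{"type":"array","items":{"type":"array"}},"grip_force":{"type":"number"}},"required":["rows"]}

```bash
ls; mkdir -p pics; python3 - <<'E'
from bench import monitor, imaging, ticket
import cv2, json
s=monitor.get_obs(); print(s)
for n in ["side","top","wrist"]:
    c=imaging.capture(n); cv2.imwrite(f"pics/{n}0.png",c["img"][:,:,::-1])
    print(n,{k:(v.tolist() if hasattr(v,'tolist') else v) for k,v in c.items() if k!="img"})
E
```

```text
pics
{'time': 0.0, 'qpos': array([-68.91020077,  34.38430786,  -0.14607749,  91.68265783,
         0.10222328,  54.02381176,  -4.57092588]), 'joint_velocities': array([ 0.0176268 , -0.0846728 ,  0.01352293,  0.13570395, -0.08080484,
       -0.00460977, -0.05534307]), 'joint_torque': array([ 4.98923837e-04, -7.65084672e+01,  1.49678651e+00, -2.52353078e+01,
       -5.25593245e-02,  1.69513514e-02,  1.40764323e-04]), 'position': array([0.31173313, 0.65399378, 0.21775175]), 'eef_rot': array([1.79992642e+02, 9.03483878e-02, 6.45200040e+01]), 'wrist_force': array([ 0.21189389, -0.3482165 ,  0.11967404]), 'ft_torque': array([0.02000516, 0.00742104, 0.0063558 ]), 'gripper_width': 1.0006462353785168}
side {'fx': 537.8291606323536, 'fy': 537.8291606323536, 'cx': 284.4597140517953, 'cy': 220.38188395623285, 'distortion': [-0.06731994352572114, 0.0, 0.0, 0.0, 0.0], 'R': [[0.940810170692751, -0.33793805552935796, 0.025963307688225627], [-0.1408598440889579, -0.45952281068801293, -0.8769249060099861], [0.30827702970593085, 0.8213626830349825, -0.47992563577419317]], 't': [-0.5521914438632923, 0.1
[... 260 characters left out ...]
010424097824337508], [-0.9864897185619962, 0.005210617757846942, -0.16374029630502007], [0.16373233958499653, -0.0019215166493294115, -0.9865029289098893]], 't': [-0.10419736242145868, 0.5778313094198205, 1.1463316799129704]}
wrist {'fx': 319.85393316137464, 'fy': 319.85393316137464, 'cx': 284.571798065055, 'cy': 207.38836135411077, 'distortion': [0.014032081496918276, 0.0, 0.0, 0.0, 0.0], 'T_tool_cam': [[0.999999878754469, -0.0001778150626741347, -0.00045920893682784296, 0.001274435917678618], [0.00029145073163085373, 0.9653746571142726, 0.26086718164224587, -0.07269819377368233], [0.0003969225556807078, -0.26086728385004687, 0.9653745918912412, -0.16636098977682837], [0.0, 0.0, 0.0, 1.0]]}
```

View pics/side0.png

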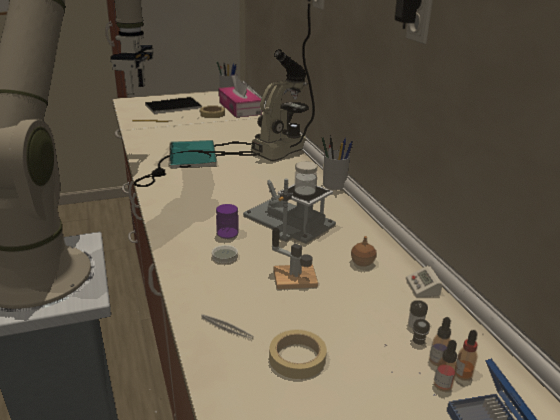

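View pics/top0.png

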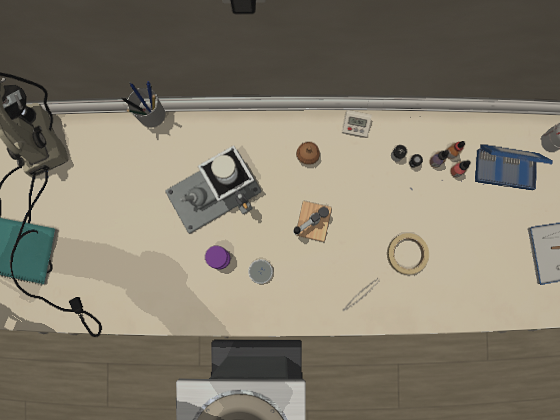

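View pics/wrist0.png

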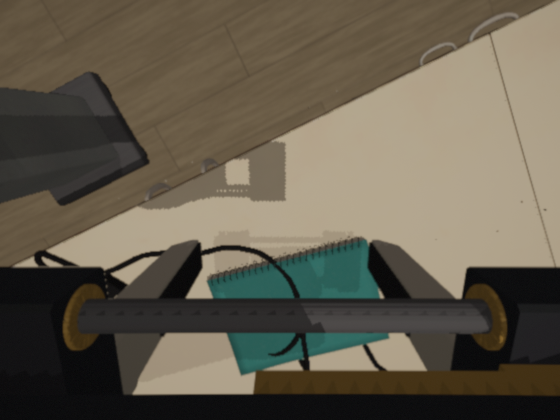

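```bash
python3 - <<'E'
import cv2
a=cv2.imread("pics/top0.png"); b=cv2.imread("pics/side0.png")
cv2.imwrite("pics/t1.png",cv2.resize(a[135:285,155:355],None,fx=4,fy=4,interpolation=cv2.INTER_CUBIC))
cv2.imwrite("pics/s1.png",cv2.resize(b[150:300,205:405],None,fx=4,fy=4,interpolation=cv2.INTER_CUBIC))
E
```

```text
(no output)
```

View pics/t1.png

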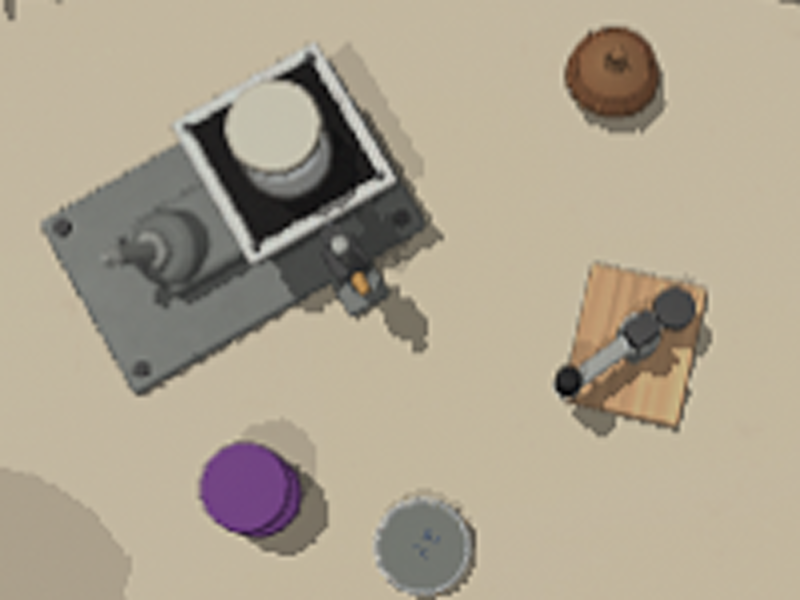

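View pics/s1.png

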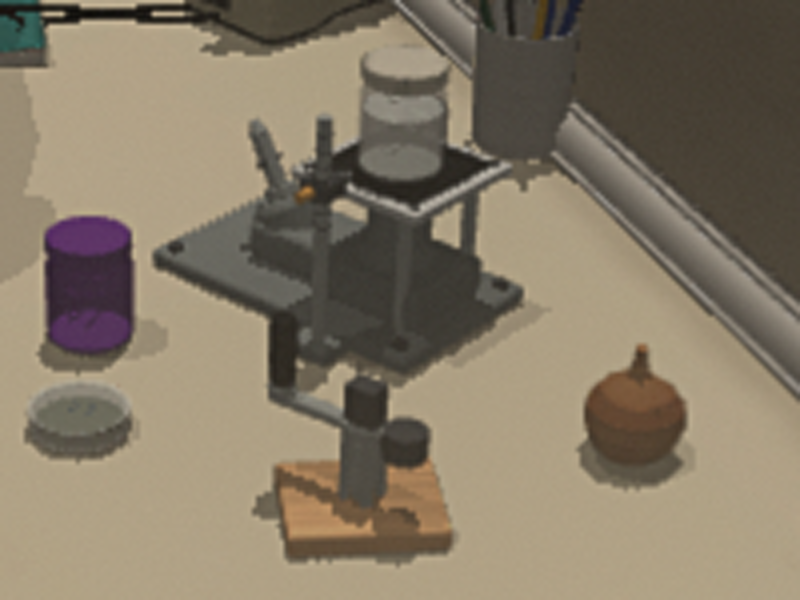

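```bash
cat > h.py <<'E'
import numpy as np, cv2
from scipy.spatial.transform import Rotation as Ro
from scipy.optimize import least_squares
from bench import monitor, imaging
def cam(c, obs=None):
    K=np.array([[c["fx"],0,c["cx"]],[0,c["fy"],c["cy"]],[0,0,1]]); d=np.array(c["distortion"],float)
    if "R" in c: R,t=np.array(c["R"]),np.array(c["t"])
    else:
        T=np.eye(4); T[:3,:3]=Ro.from_euler('xyz',obs["eef_rot"],degrees=True).as_matrix(); T[:3,3]=obs["position"]
        M=np.linalg.inv(T@np.array(c["T_tool_cam"])); R,t=M[:3,:3],M[:3,3]
    return dict(K=K,d=d,R=R,t=t)
def proj(C,X):
    return cv2.projectPoints(np.atleast_2d(np.array(X,float)),cv2.Rodrigues(C["R"])[0],C["t"],C["K"],C["d"])[0][:,0]
def ray(C,uv):
    p=cv2.undistortPoints(np.array([[uv]],float),C["K"],C["d"])[0,0]
    r=C["R"].T@np.array([p[0],p[1],1]); return -C["R"].T@C["t"], r/np.linalg.norm(r)
def onplane(C,uv,z):
    o,r=ray(C,uv); return o+r*(z-o[2])/r[2]
def tri(obsl):  # [(C,uv),...]
    A=np.zeros((3,3));b=np.zeros(3)
    for C,uv in obsl:
        o,r=ray(C,uv);P=np.eye(3)-np.outer(r,r);A+=P;b+=P@o
    x=np.linalg.solve(A,b)
    s=least_squares(lambda X:np.concatenate([proj(C,X)[0]-uv for C,uv in obsl]),x)
    return s.x, np.abs(s.fun).max()
def shot(n,name,crop=None,k=1):
    import pickle
    o=monitor.get_obs(); c=imaging.capture(n); C=cam(c,o)
    pickle.dump((C,c["img"],o),open(f"pics/{name}.pkl","wb"))
    im=c["img"][:,:,::-1]
    if crop: x,y,w,h=crop; im=im[y:y+h,x:x+w]
    cv2.imwrite(f"pics/{name}.png",cv2.resize(im,None,fx=k,fy=k,interpolation=cv2.INTER_CUBIC)); return C,o
def load(name):
    import pickle; return pickle.load(open(f"pics/{name}.pkl","rb"))
def z4(p,o,k=4): return np.array([(p[0]+.5)/k-.5+o[0],(p[1]+.5)/k-.5+o[1]])
E
python3 - <<'E'
from h import *
T=cam(imaging.capture("top"));S=cam(imaging.capture("side"))
np.set_printoptions(precision=4,suppress=True)
ot=(155,135);os_=(205,150)
for n,a,b in [("boss",(643,325),(366,388)),("handle",(568,378),(285,316)),("cw",(674,306),(406,428)),("tip",(106,260),(257,125)),
 ("pointerrodtop",(340,240),(324,119)),("jar",(272,126),(405,60)),("st_front_corner",(258,260),(413,215)),("st_right",(396,180),(512,170)),("st_left",(180,125),(305,172)),("collar",(361,283),(318,187))]:
    print(n,*tri([(T,z4(a,ot)),(S,z4(b,os_))]))
for n,a in [("dish",(424,545)),("onion",(615,72)),("base_l",(43,222)),("base_b",(140,394))]: print(n,onplane(T,z4(a,ot),0.012))
E
```

```text
boss [ 0.5463 -0.1824  0.082 ] 0.2995086664801079
handle [ 0.5138 -0.1374  0.1071] 0.45568150051784073
cw [ 0.5612 -0.2027  0.066 ] 0.13715329812643517
tip [0.5877 0.1361 0.0913] 0.6467561671907447
pointerrodtop [ 0.5835 -0.0091  0.1597] 0.5129549738877017
jar [0.6469 0.0277 0.1747] 0.2567959817631049
st_front_corner [0.6245 0.0405 0.06  ] 14.303924565654597
st_right [ 0.6548 -0.0475  0.1279] 13.036111468476577
st_left [0.647  0.1053 0.0684] 12.166080481969857
collar [ 0.5709 -0.0194  0.1208] 1.9287126587602188
dish [ 0.4202 -0.0497  0.012 ]
onion [ 0.7219 -0.1721  0.012 ]
base_l [0.6256 0.1951 0.012 ]
base_b [0.5149 0.1293 0.012 ]
```

```bash
cat >> h.py <<'E'
def Rxz(x,z):
    z=np.array(z,float);z/=np.linalg.norm(z);x=np.array(x,float);x=x-z*(x@z);x/=np.linalg.norm(x)
    return np.column_stack([x,np.cross(z,x),z])
def plan(pos,R,obs=None,n=None,cmdpos=None):
    o=obs or monitor.get_obs(); R0=Ro.from_euler('xyz',o["eef_rot"],degrees=True).as_matrix()
    rv=Ro.from_matrix(R@R0.T).as_rotvec(); dp=(np.array(pos)-o["position"])*1000
    n=n or int(np.ceil(max(np.linalg.norm(dp)/40,np.linalg.norm(rv)/.13,1)))
    print("total rot",rv.round(4),"deg",np.degrees(np.linalg.norm(rv)).round(1),"dp",dp.round(1),"n",n,"per row",(rv/n).round(4),(dp/n).round(2))
d0=np.array([-.255,.43,.866]);d0/=np.linalg.norm(d0)
E
python3 - <<'E'
from h import *
tip=np.array([.5877,.1361,.0913])
d=d0; xl=np.cross([0,0,1],d); xl/=np.linalg.norm(xl); xl=-xl if xl[0]<0 else xl
# tool with z=-d, then tilt
y=np.cross(-d,xl); z=.9654*(-d)-.2609*y
R=Rxz(xl,z); print(R)
c=tip+.26*d; tcp=c+.1796*(-d)+.0268*np.cross(-d,xl)
print(tcp,R); plan(tcp,R)
E
```

```text
[[ 8.60129029e-01  4.92985109e-01  1.30934090e-01]
 [ 5.10076517e-01 -8.31308223e-01 -2.20790818e-01]
 [ 1.06665723e-17  2.56694997e-01 -9.66492462e-01]]
[0.57903575 0.15071031 0.17432933] [[ 8.60129029e-01  4.92985109e-01  1.30934090e-01]
 [ 5.10076517e-01 -8.31308223e-01 -2.20790818e-01]
 [ 1.06665723e-17  2.56694997e-01 -9.66492462e-01]]
total rot [-0.177  -0.1949 -0.5873] deg 36.9 dp [ 267.2 -503.6  -43.9] n 15 per row [-0.0118 -0.013  -0.0392] [ 17.81 -33.57  -2.93]
```

Request:
apply_moves(rows=[[[0,0,-0.04],[14,-34,4],-1],[[0,0,-0.04],[14,-34,2],-1],[[0,0,-0.04],[16,-34,0],-1],[[-0.012,-0.013,-0.04],[18,-34,0],-1],[[-0.012,-0.013,-0.04],[18,-34,0],-1],[[-0.012,-0.013,-0.04],[18,-34,0],-1],[[-0.012,-0.013,-0.04],[18,-34,0],-1],[[-0.012,-0.013,-0.04],[18,-34,0],-1]])

```text
time: 1.05
position: [0.4465, 0.381, 0.2248]
eef_rot: [174.9, 0.4, 46.1]
wrist_force: [0.4, 0.4, -0.3]
gripper_width: 1.001
```

Request:
apply_moves(rows=[[[-0.016,-0.018,-0.04],[19,-33,-4],-1],[[-0.016,-0.018,-0.04],[19,-33,-4],-1],[[-0.016,-0.018,-0.04],[19,-33,-6],-1],[[-0.016,-0.018,-0.04],[19,-33,-8],-1],[[-0.016,-0.018,-0.04],[19,-33,-9],-1],[[-0.016,-0.018,-0.03],[19,-33,-9],-1],[[-0.016,-0.018,-0.03],[19,-33,-9],-1],[[0,0,0],[0,0,0],-1]])

```text
time: 1.85
position: [0.5802, 0.1455, 0.1745]
eef_rot: [165.3, -1.1, 30.9]
wrist_force: [-0.9, -0.2, 0.3]
gripper_width: 0.999
```

```bash
python3 - <<'E'
from h import *
C,o=shot("wrist","w1"); print(o["time"],o["position"],o["eef_rot"],o["wrist_force"],o["qpos"])
im=cv2.imread("pics/w1.png");cv2.imwrite("pics/w1c.png",cv2.resize(im[130:280,180:380],None,fx=4,fy=4,interpolation=cv2.INTER_CUBIC))
tip=np.array([.5877,.1361,.0913]);print(proj(C,[tip,tip-.0285*d0,tip-.038*d0]))
E
```

```text
1.85 [0.58019925 0.14549942 0.17447902] [165.2577097   -1.14685317  30.88184301] [-0.93639819 -0.17802987  0.29141551] [-41.3221834   29.07139374  19.45684025 115.83521211   9.32261228
  34.03422028  -1.27894149]
[[283.62632808 202.53196538]
 [283.13264427 203.08179196]
 [282.9892061  203.24154206]]
```

View pics/w1.png

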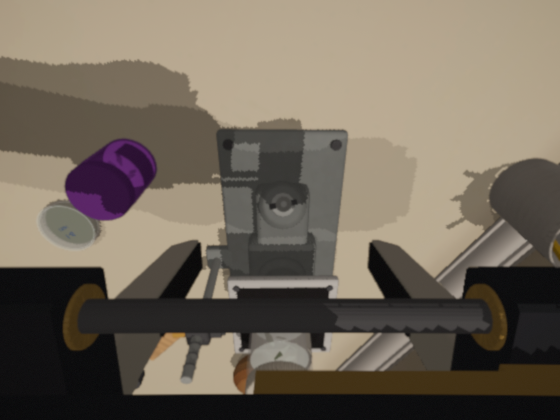

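View pics/w1c.png

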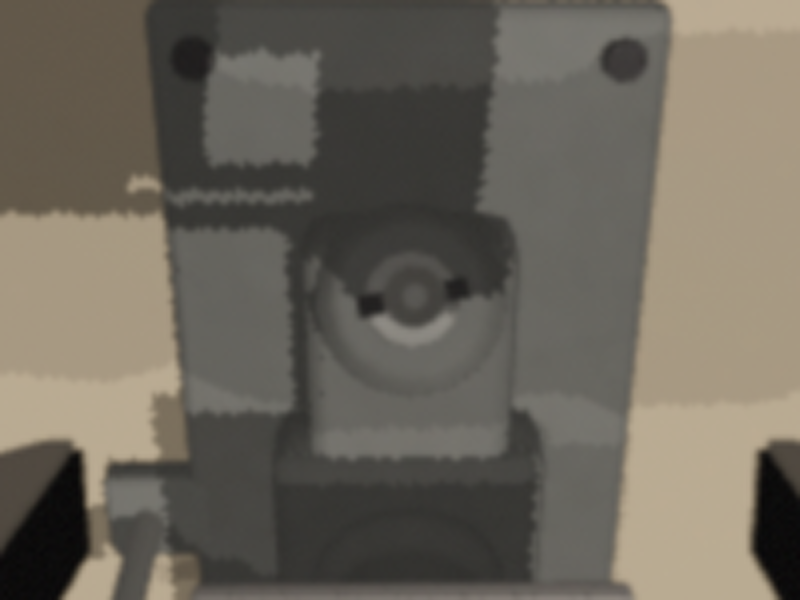

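```bash
python3 - <<'E'
from h import *
C,im,o=load("w1")
u=lambda p:z4(p,(180,130))
tip=np.array([.5877,.1361,.0913])
T=cam(imaging.capture("top"));S=cam(imaging.capture("side"))
print(tri([(C,u((414,293))),(T,z4((106,260),(155,135))),(S,z4((257,125),(205,150)))]))
# pin
def onax(p,P,d):
    q,r=ray(C,u(p)); return q+r*((P-q)@d)/(r@d)
P=tip-.0285*d0
a=onax((371,304),P,d0);b=onax((457,288),P,d0);print(a,b,np.linalg.norm(a-b)); p=(b-a)/np.linalg.norm(b-a);print("pin",p, "mid",(a+b)/2-P)
th=np.radians(35.8)
R=Rxz([np.cos(th),np.sin(th),0],[0,0,-1]); plan([.5463,-.1824,.19],R)
E
```

```text
(array([0.58743923, 0.1358071 , 0.09164623]), np.float64(0.6950344296402591))
[0.58765015 0.11727479 0.06772474] [0.60270782 0.12968646 0.06599574] 0.01959011267904077
pin [ 0.76863637  0.6335681  -0.08825867] mid [ 0.00021105 -0.00036365  0.00024271]
total rot [0.1993 0.1582 0.0811] deg 15.3 dp [ -32.6 -333.9   14.7] n 9 per row [0.0221 0.0176 0.009 ] [ -3.63 -37.1    1.64]
```

Request:
apply_moves(rows=[[[0,0,0],[-4,0,40],-1],[[0,0,0],[-14,-10,45],-1],[[0.028,0.022,0.012],[-16,-40,5],-1],[[0.028,0.022,0.012],[-10,-45,0],-1],[[0.028,0.022,0.012],[0,-45,0],-1],[[0.028,0.022,0.012],[0,-45,0],-1],[[0.028,0.022,0.012],[0,-45,0],-1],[[0.028,0.022,0.011],[4,-42,-10],-1]])

```text
time: 2.8
position: [0.5394, -0.1213, 0.2572]
eef_rot: [177.7, -0.4, 35.4]
wrist_force: [0.8, 1.2, 0.7]
gripper_width: 0.999
```

Request:
apply_moves(rows=[[[0.015,0.013,0.005],[4,-35,-30],-1],[[0.015,0.013,0.005],[4,-27,-35],-1],[[0,0,0],[0,0,0],-1]])

```text
time: 3.1
position: [0.5454, -0.1857, 0.187]
eef_rot: [-179.9, 0.2, 35.6]
wrist_force: [-0.3, -0.2, 0.3]
gripper_width: 0.999
```

```bash
python3 - <<'E'
from h import *
C,o=shot("wrist","w2"); print(o["time"],o["position"],o["eef_rot"],o["wrist_force"],o["qpos"])
im=cv2.imread("pics/w2.png");cv2.imwrite("pics/w2c.png",cv2.resize(im[120:270,180:380],None,fx=4,fy=4,interpolation=cv2.INTER_CUBIC))
print(proj(C,[[.5463,-.1824,.082],[.5463,-.1824,.01],[.5138,-.1374,.104]]))
E
```

```text
3.1 [ 0.54538702 -0.18567087  0.1870371 ] [-179.89843323    0.22432981   35.56465512] [-0.34481265 -0.21082029  0.33746739] [  3.42225895  26.92054079  13.80094335 113.77284479  -9.38391081
  40.57996477  58.51838058]
[[287.17529112 205.10051946]
 [286.95769285 188.49169199]
 [287.05841205 142.18188949]]
```

View pics/w2.png

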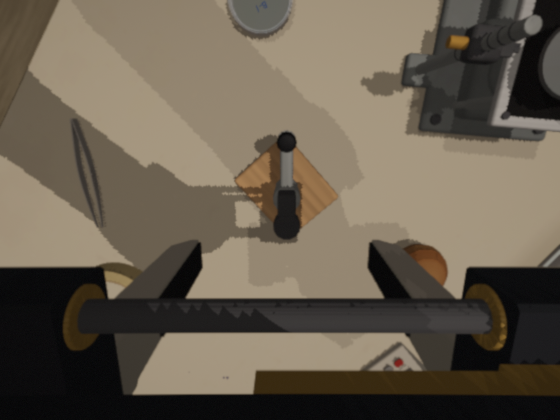

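View pics/w2c.png

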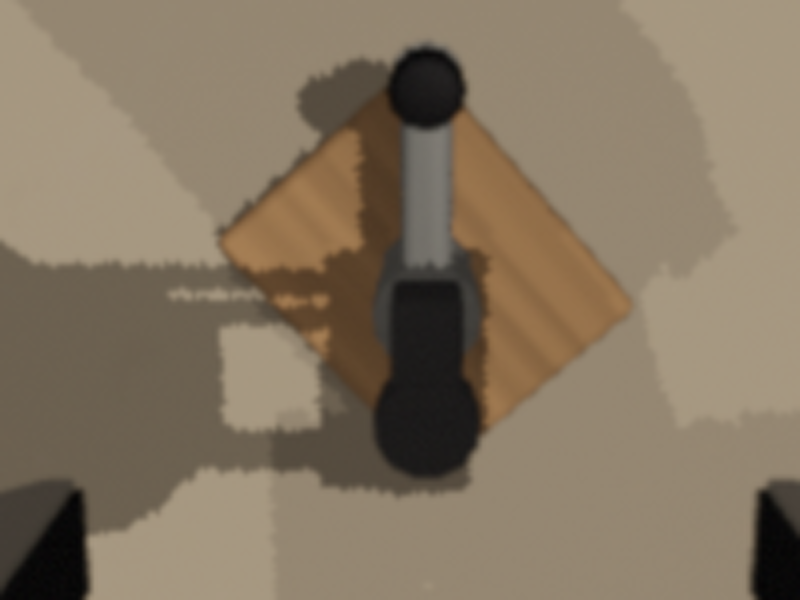

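Request:
apply_moves(rows=[[[0,0,0],[1,3,-40],-1],[[0,0,0],[0,0,-40],-1],[[0,0,0],[0,0,-30],-1],[[0,0,0],[0,0,-18],-1],[[0,0,0],[0,0,-5],-1],[[0,0,0],[0,0,0],-1]])

```text
time: 3.75
position: [0.5486, -0.178, 0.0582]
eef_rot: [179.9, -0.1, 35.9]
wrist_force: [0.6, 0.3, 0.2]
gripper_width: 1.002
```

```bash
python3 - <<'E'
from h import *
C,o=shot("wrist","w3"); print(o["time"],o["position"],o["eef_rot"],o["wrist_force"])
E
```

```text
3.75 [ 0.54859813 -0.17799175  0.05817511] [ 1.79941036e+02 -5.51017172e-02  3.59068005e+01] [0.55837548 0.32301426 0.19833352]
```

View pics/w3.png

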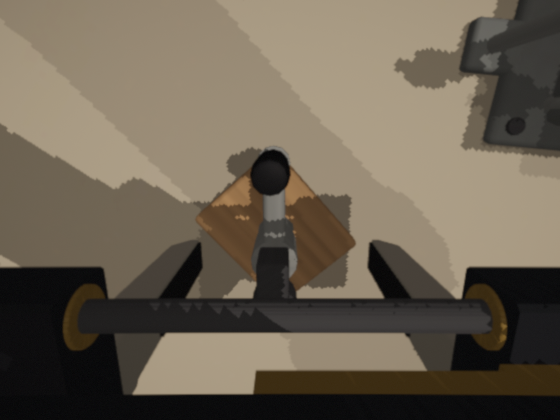

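Request:
apply_moves(rows=[[[0,0,0],[-3,-5,-4],-1],[[0,0,0],[0,0,0],-1],[[0,0,0],[0,0,0],-1]])

```text
time: 4.1
position: [0.5451, -0.1849, 0.0543]
eef_rot: [179.9, -0.1, 35.8]
wrist_force: [0.4, 0.7, -0.2]
gripper_width: 1.001
```

```bash
python3 - <<'E'
from h import *
C,o=shot("wrist","w4"); print(o["time"],o["position"],o["eef_rot"],o["wrist_force"])
im=cv2.imread("pics/w4.png");cv2.imwrite("pics/w4c.png",cv2.resize(im[120:300,170:400],None,fx=3.4,fy=3.4,interpolation=cv2.INTER_CUBIC))
E
```

```text
4.1 [ 0.54507725 -0.18489054  0.05430749] [ 1.79890072e+02 -5.46488198e-02  3.57513640e+01] [ 0.37582174  0.72695572 -0.15470574]
```

View pics/w4c.png

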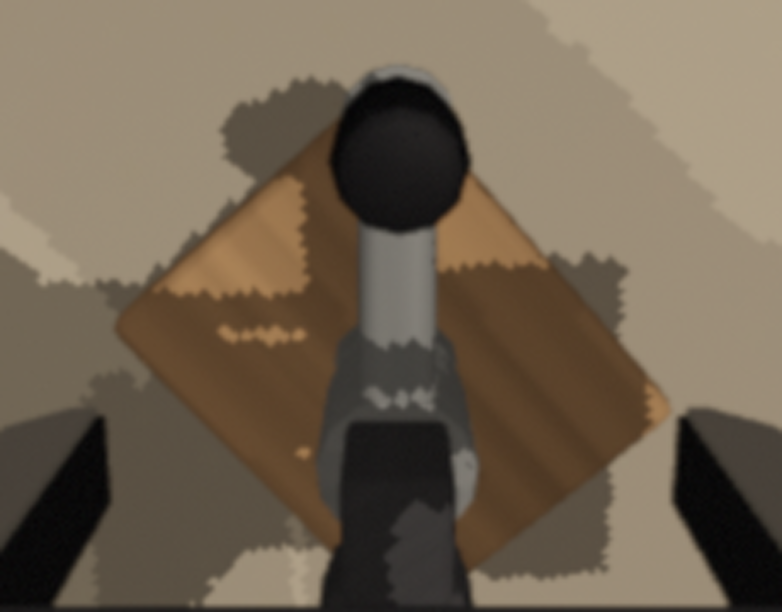

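Request:
apply_moves(rows=[[[0,0,0],[0,0,0],1],[[0,0,0],[0,0,0],1],[[0,0,0],[0,0,0],1],[[0,0,0],[0,0,0],1],[[0,0,0],[0,0,0],1],[[0,0,0],[0,0,0],1]], grip_force=40)

```text
time: 4.75
position: [0.545, -0.1845, 0.0536]
eef_rot: [179.9, -0.0, 35.8]
wrist_force: [-0.2, 0.3, 0.3]
gripper_width: 0.53
```

Request:
apply_moves(rows=[[[0,0,0],[0,0,0],1],[[0,0,0],[0,0,0],1],[[0,0,0],[0,0,0],1],[[0,0,0],[0,0,0],1],[[0,0,0],[0,0,0],1],[[0,0,0],[0,0,0],1]])

```text
time: 5.35
position: [0.545, -0.1845, 0.0536]
eef_rot: [179.9, -0.0, 35.8]
wrist_force: [-0.6, -0.2, -0.4]
gripper_width: 0.266
```

Request:
apply_moves(rows=[[[0,0,0],[0,0,0],1],[[0,0,0],[0,0,0],1],[[0,0,0],[0,0,0],1],[[0,0,0],[0,0,0],1]])

```text
time: 5.75
position: [0.5451, -0.1845, 0.0536]
eef_rot: [179.9, -0.0, 35.8]
wrist_force: [0.2, 0.9, 0.1]
gripper_width: 0.266
```

```bash
python3 - <<'E'
from h import *
C,o=shot("wrist","w5"); print(o["time"],o["position"],o["eef_rot"],o["wrist_force"],o["gripper_width"])
im=cv2.imread("pics/w5.png");cv2.imwrite("pics/w5c.png",cv2.resize(im[120:300,170:400],None,fx=3.4,fy=3.4,interpolation=cv2.INTER_CUBIC))
E
```

```text
5.75 [ 0.54507345 -0.18449796  0.05362622] [ 1.79926075e+02 -2.75842828e-02  3.57896297e+01] [0.15489274 0.90776696 0.11285022] 0.2660401694168438
```

View pics/w5c.png

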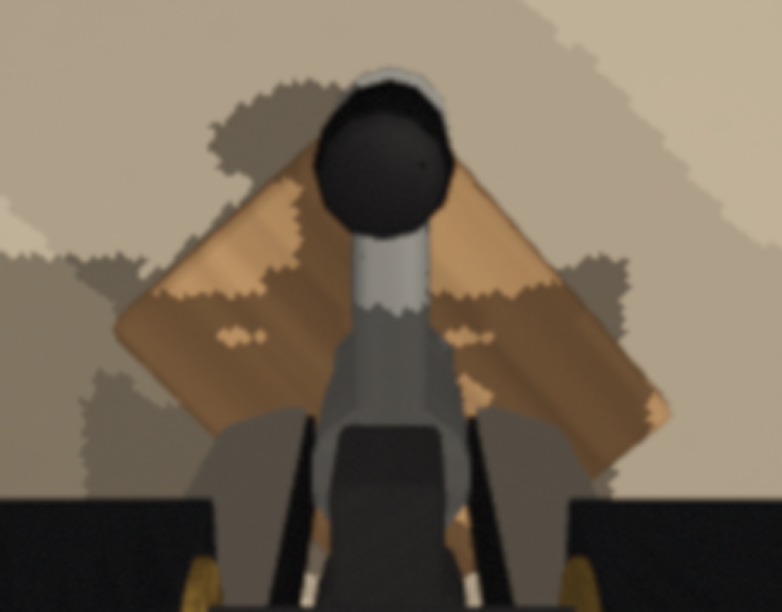

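```bash
python3 - <<'E'
from h import *
shot("side","s2",(225,190,120,110),6)
shot("top","t2",(265,170,110,90),7)
C,im,o=load("w5"); 
for h in (.082,.072+.006): print(proj(C,[[.5463,-.1824,h]]))
E
```

```text
[[287.4630942  278.49198281]]
[[287.39257528 274.57301624]]
```

View pics/s2.png

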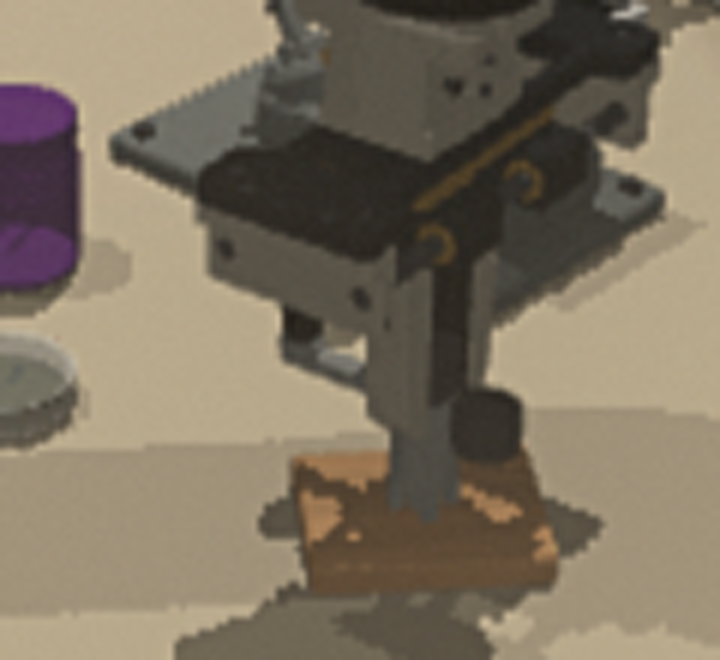

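View pics/w5.png

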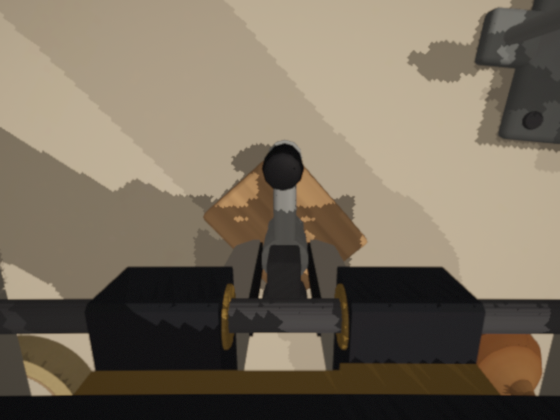

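Request:
apply_moves(rows=[[[0,0,0],[0,0,0],0.2],[[0,0,0],[0,0,0],0.2],[[0,0,0],[0,0,8],0.2],[[0,0,0],[0,0,0],1],[[0,0,0],[0,0,0],1],[[0,0,0],[0,0,0],1],[[0,0,0],[0,0,0],1],[[0,0,0],[0,0,0],1]])

```text
time: 6.7
position: [0.5457, -0.1846, 0.0623]
eef_rot: [179.9, -0.1, 35.8]
wrist_force: [0.3, 0.4, 7.0]
gripper_width: 0.169
```

Request:
apply_moves(rows=[[[0,0,0],[0,0,10],1],[[0,0,0],[0,0,20],1],[[0,0,0],[0,0,30],1],[[0,0,0],[0,0,40],1],[[0,0,0],[0,0,40],1],[[0,0,0],[0,0,0],1],[[0,0,0],[0,0,0],1]])

```text
time: 7.4
position: [0.5449, -0.1844, 0.2024]
eef_rot: [179.9, -0.1, 35.8]
wrist_force: [0.1, 1.2, -2.9]
gripper_width: 0.167
```

```bash
python3 - <<'E'
from h import *
C,o=shot("side","s3",(210,130,160,120),5);print(o["position"],o["eef_rot"],o["wrist_force"])
x,y,z=o["position"];xy=[.5457,-.1846]
print([( (p-[210,130]+.5)*5-.5).round(1) for p in proj(C,[[x,y,z],[x,y,z-.048],[x,y,z-.040]])])
shot("top","t3",(270,160,100,80),7)
E
```

```text
[ 0.54488268 -0.18435603  0.20235081] [ 1.79884556e+02 -8.12016042e-02  3.57959500e+01] [ 0.11964296  1.16943083 -2.9347383 ]
[array([443.2, 334.9]), array([438.8, 438.9]), array([439.5, 421.9])]
```

View pics/s3.png

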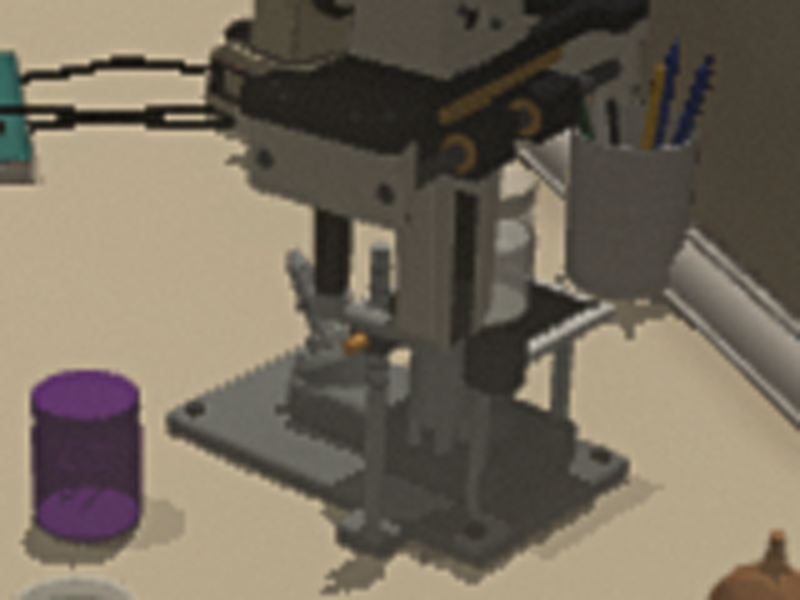

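```bash
python3 - <<'E'
from h import *
C,o=shot("wrist","w6",(180,100,200,150),4)
R0=Ro.from_euler('xyz',o["eef_rot"],degrees=True).as_matrix()
for e in (-.002,0,.002): print(e,(proj(C,[o["position"]+R0@np.array([0,-.055+e,-.0467])])[0]-[180,100]+.5)*4-.5)
tip=np.array([.5874,.1358,.0916]);p=np.array([.76863637,.6335681,-.08825867])
plan(tip+.1*d0+.0473*d0,Rxz(p,-d0));print(tip+.1473*d0,Ro.from_matrix(Rxz(p,-d0)).as_euler('xyz',degrees=True))
E
```

```text
-0.002 [410.28384076 265.03524933]
0 [410.33185916 286.30488994]
0.002 [410.37938516 307.38730717]
total rot [-0.4616 -0.2488  0.0864] deg 30.4 dp [  5.9 383.3  19. ] n 10 per row [-0.0462 -0.0249  0.0086] [ 0.59 38.33  1.9 ]
[0.54983626 0.19914277 0.21916939] [150.39414634   5.06343757  39.49792161]
```

View pics/w6.png

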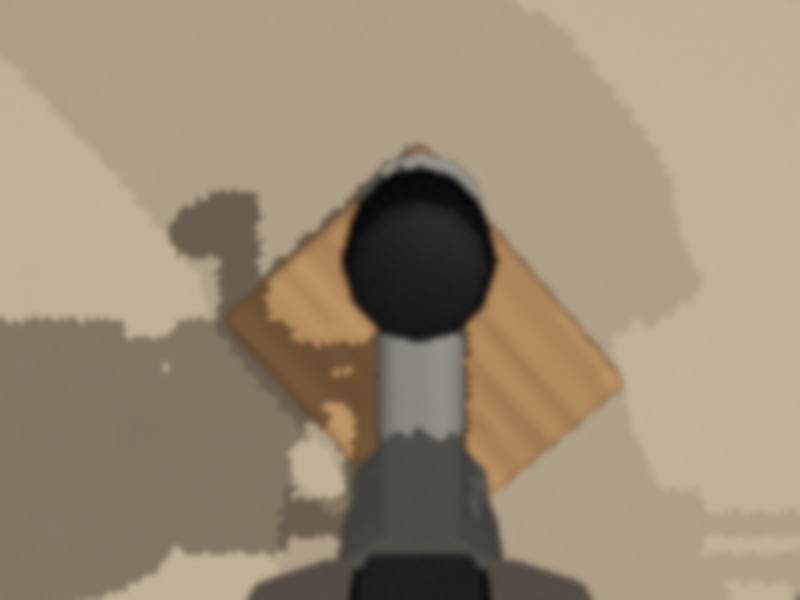

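Request:
apply_moves(rows=[[[0,0,0],[0,5,30],1],[[0,0,0],[0,30,30],1],[[0,0,0],[0,40,0],1],[[0,0,0],[0,40,0],1],[[0,0,0],[0,40,0],1],[[-0.04,-0.02,0.01],[0,40,0],1],[[-0.07,-0.04,0.015],[0,40,0],1],[[-0.08,-0.045,0.015],[0,40,0],1]])

```text
time: 8.35
position: [0.5448, 0.091, 0.2606]
eef_rot: [167.4, 1.8, 37.8]
wrist_force: [1.0, -1.0, -2.5]
gripper_width: 0.17
```

Request:
apply_moves(rows=[[[-0.09,-0.05,0.015],[0,40,0],1],[[-0.08,-0.045,0.015],[0,40,0],1],[[-0.06,-0.03,0.01],[5,20,-20],1],[[-0.04,-0.02,0.006],[0,8,-20],1],[[0,0,0],[0,0,0],1],[[0,0,0],[0,0,0],1]])

```text
time: 8.95
position: [0.5494, 0.197, 0.2208]
eef_rot: [150.4, 5.1, 39.5]
wrist_force: [0.6, -0.6, -1.0]
gripper_width: 0.166
```

```bash
cat >> h.py <<'E'
tip=np.array([.5874,.1358,.0916]);pin=np.array([.76863637,.6335681,-.08825867])
RT=Rxz(pin,-d0)
def tcp_at(h,k=.0473): # foot height h above seat
    return tip-.038*d0+(h+k)*d0+.0016*RT[:,1]
def rel(o):
    s=tip-.038*d0; R=Ro.from_euler('xyz',o["eef_rot"],degrees=True).as_matrix()
    q=o["position"]-.0016*R[:,1]-.0473*(-R[:,2]); v=q-s; h=v@d0; l=v-h*d0
    print("foot h %.1f mm lateral x(tool) %.1f y %.1f"%(h*1e3,l@RT[:,0]*1e3,l@RT[:,1]*1e3), "rot err deg",np.degrees(Ro.from_matrix(RT@R.T).as_rotvec()).round(2),"F along d",(o["wrist_force"]@d0).round(1),"Fx,y tool",(o["wrist_force"]@RT[:,:2]).round(1),"tq",o["ft_torque"].round(2))
E
python3 - <<'E'
from h import *
C,o=shot("wrist","w7");print(o["time"],o["position"]); rel(o); plan(tcp_at(.055),RT); print(RT)
shot("side","s4",(210,130,160,120),5)
shot("top","t4",(150,130,130,100),6)
E
```

```text
8.95 [0.54940854 0.19698169 0.2207916 ]
foot h 138.6 mm lateral x(tool) -1.9 y 0.3 rot err deg [ 0.03 -0.06 -0.04] F along d -1.3 Fx,y tool [0.2 0.3] tq [ 0.63  0.37 -0.02]
total rot [-0.001   0.0006  0.0013] deg 0.1 dp [ 21.9 -33.7 -73.7] n 3 per row [-0.0003  0.0002  0.0004] [  7.29 -11.24 -24.58]
[[ 0.76863637  0.58665611  0.25501517]
 [ 0.6335681  -0.64317141 -0.43002559]
 [-0.08825867  0.49210279 -0.86605153]]
```

View pics/s4.png

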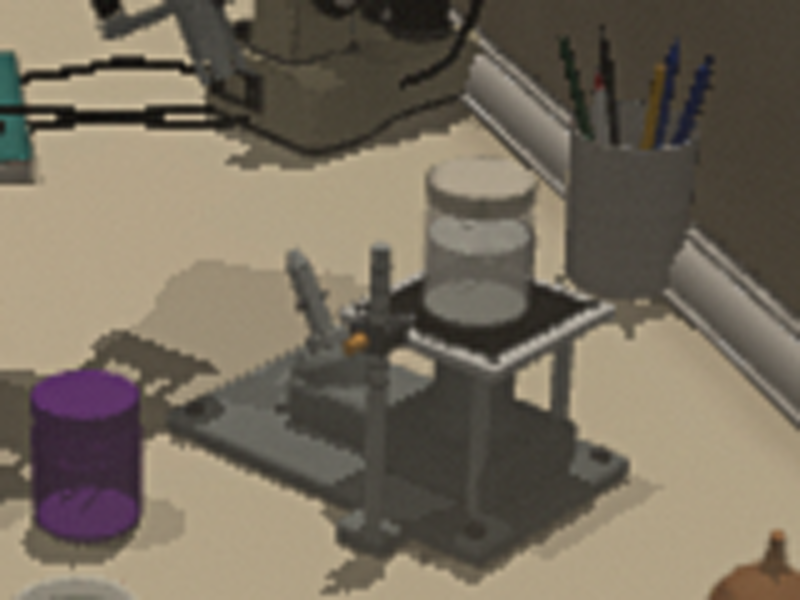

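View pics/w7.png

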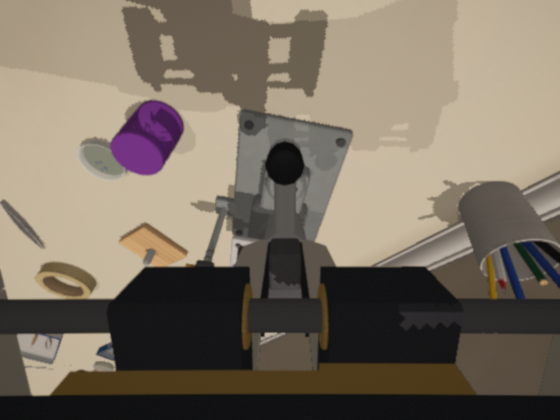

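View pics/t4.png

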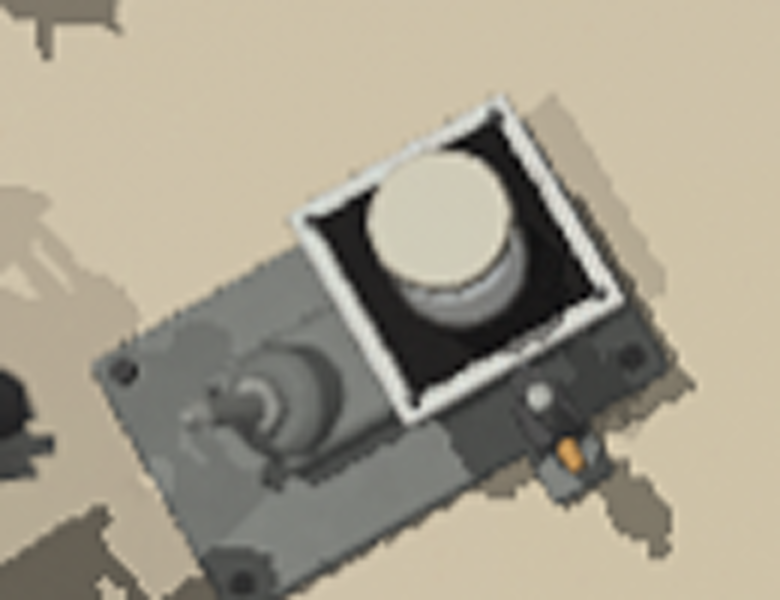

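Request:
apply_moves(rows=[[[0,0,0],[7,-11,-24],1],[[0,0,0],[8,-12,-26],1],[[0,0,0],[7,-11,-23],1],[[0,0,0],[0,0,0],1],[[0,0,0],[0,0,0],1]])

```text
time: 9.6
position: [0.5724, 0.1629, 0.1497]
eef_rot: [150.4, 4.9, 39.4]
wrist_force: [-0.6, -0.2, -2.4]
gripper_width: 0.166
```

```bash
python3 - <<'E'
from h import *
shot("side","s5",(220,130,100,75),8)
C,o=shot("top","t5",(150,150,100,75),8); rel(o); print(o["position"])
E
```

```text
foot h 57.1 mm lateral x(tool) 1.3 y 0.4 rot err deg [-0.18  0.16  0.01] F along d -1.3 Fx,y tool [ 1.  -1.4] tq [ 0.67  0.41 -0.01]
[0.57251642 0.16379934 0.14998944]
```

View pics/s5.png

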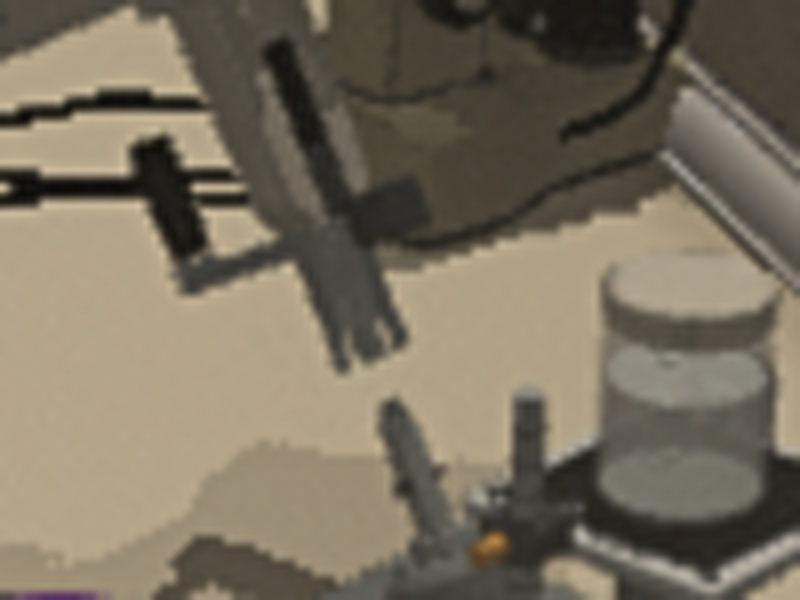

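View pics/t5.png

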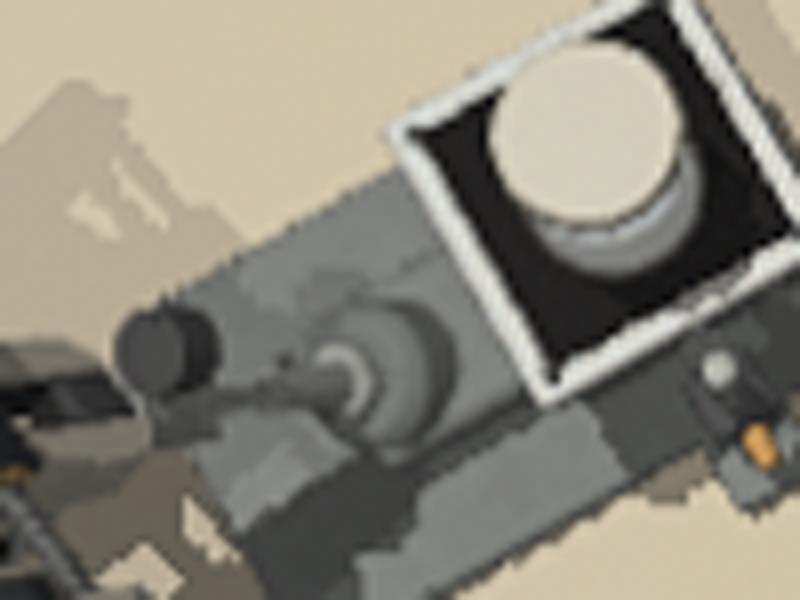

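```bash
python3 - <<'E'
from h import *
for n,o in (("s5",(220,130)),("t5",(150,150))):
    C=load(n)[0]
    pts=[tip,tip-.0285*d0,tip-.038*d0]+[tip+(.0191+e)*d0 for e in(0,.04,.048)]
    print(n,[((p-o+.5)*8-.5).round(0) for p in proj(C,pts)])
E
```

```text
s5 [array([389., 411.]), array([420., 491.]), array([431., 518.]), array([368., 357.]), array([323., 244.]), array([314., 221.])]
t5 [array([255., 397.]), array([312., 387.]), array([330., 384.]), array([215., 403.]), array([128., 418.]), array([110., 421.])]
```

Request:
apply_moves(rows=[[[0,0,0],[1.8,-4.9,-8.5],1],[[0,0,0],[2.5,-4.3,-8.7],1],[[0,0,0],[1.2,-2.1,-4.3],1],[[0,0,0],[0,0,0],1],[[0,0,0],[0,0,0],1]])

```text
time: 10.2
position: [0.5773, 0.1523, 0.1269]
eef_rot: [150.4, 5.0, 39.5]
wrist_force: [-0.2, -0.6, -3.0]
gripper_width: 0.169
```

```bash
python3 - <<'E'
from h import *
shot("side","s6",(220,130,100,75),8)
C,o=shot("top","t6",(150,150,100,75),8); rel(o); print(o["position"])
E
```

```text
foot h 31.0 mm lateral x(tool) -0.3 y -0.7 rot err deg [-0.05  0.07 -0.04] F along d -2.2 Fx,y tool [-0.5 -0.3] tq [ 0.41  0.42 -0.08]
[0.57730817 0.15230355 0.127018  ]
```

View pics/s6.png

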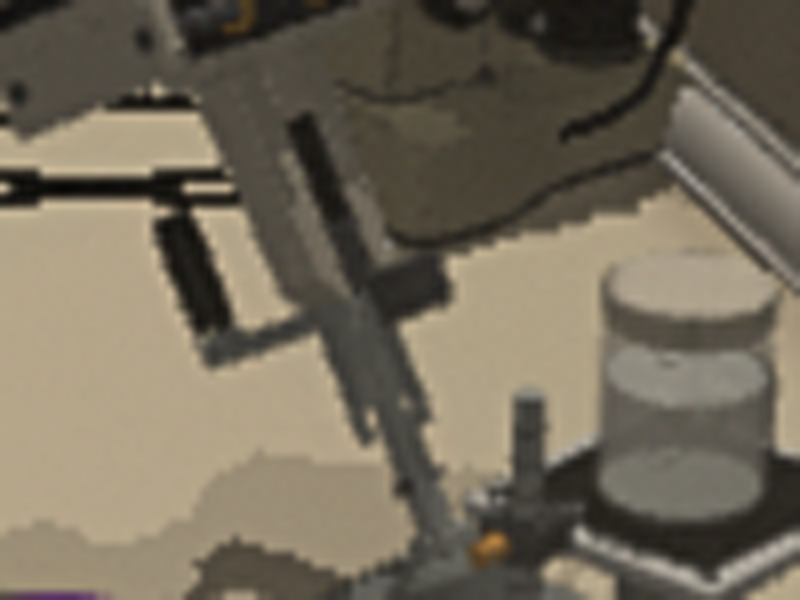

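View pics/t6.png

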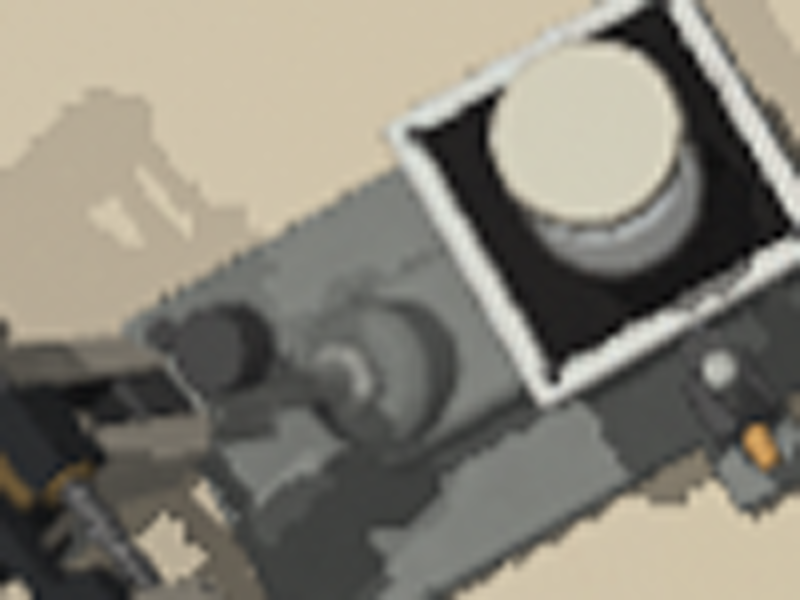

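Request:
apply_moves(rows=[[[0,0,0],[1.3,-2.2,-4.3],1],[[0,0,0],[1.5,-2.4,-4.2],1],[[0,0,0],[1.0,-1.6,-3.4],1],[[0,0,0],[0,0,0],1]])

```text
time: 10.7
position: [0.5812, 0.1459, 0.1146]
eef_rot: [150.4, 5.0, 39.5]
wrist_force: [0.2, -1.6, -1.8]
gripper_width: 0.165
```

```bash
python3 - <<'E'
from h import *
o=monitor.get_obs(); rel(o); print(o["position"])
E
```

```text
foot h 16.6 mm lateral x(tool) -0.3 y -0.4 rot err deg [-0.06  0.06 -0.03] F along d -2.3 Fx,y tool [-0.7  0.2] tq [ 0.39  0.39 -0.03]
[0.58124023 0.14592483 0.11463261]
```

Low forces, sliding over the shaft. Next toward the pin.

Request:
apply_moves(rows=[[[0,0,0],[0.8,-1.3,-2.6],1],[[0,0,0],[0.8,-1.3,-2.6],1],[[0,0,0],[0.5,-0.8,-1.7],1],[[0,0,0],[0,0,0],1]])

```text
time: 11.1
position: [0.5834, 0.1426, 0.1081]
eef_rot: [150.4, 5.0, 39.5]
wrist_force: [0.4, -1.4, -2.4]
gripper_width: 0.168
```

```bash
python3 - <<'E'
from h import *
shot("side","s7",(220,130,100,75),8)
o=monitor.get_obs(); rel(o); print(o["position"])
E
```

```text
foot h 9.0 mm lateral x(tool) -0.2 y -0.3 rot err deg [-0.07  0.08 -0.04] F along d -3.1 Fx,y tool [-1.3  1. ] tq [ 0.22  0.35 -0.12]
[0.58329642 0.14267806 0.10813012]
```

View pics/s7.png

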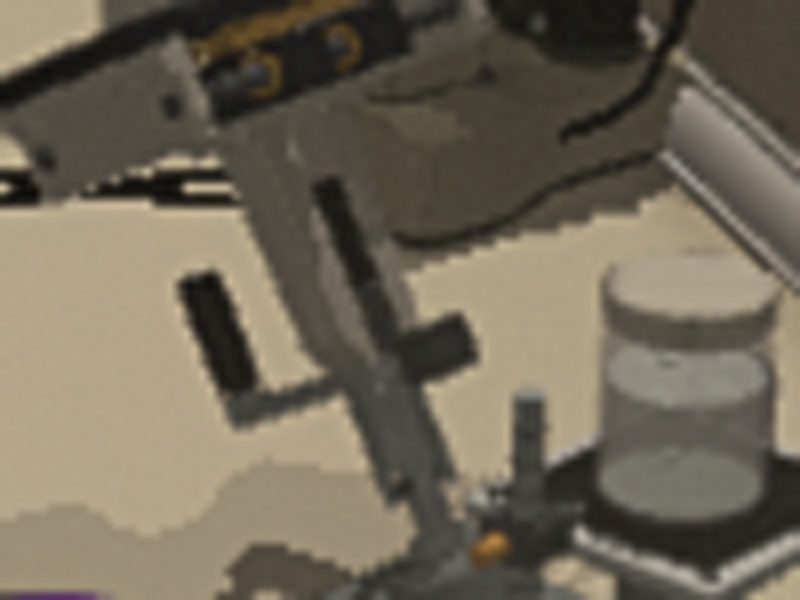

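Request:
apply_moves(rows=[[[0,0,0],[0.5,-0.9,-1.7],1],[[0,0,0],[0.5,-0.9,-1.7],1],[[0,0,0],[0.3,-0.4,-0.9],1],[[0,0,0],[0,0,0],1]])

```text
time: 11.55
position: [0.5847, 0.1406, 0.1039]
eef_rot: [150.4, 4.9, 39.5]
wrist_force: [0.2, -2.9, -1.5]
gripper_width: 0.173
```

```bash
python3 - <<'E'
from h import *
o=monitor.get_obs(); rel(o); print(o["position"])
E
```

```text
foot h 4.1 mm lateral x(tool) -0.0 y -0.2 rot err deg [-0.08  0.09 -0.05] F along d -2.6 Fx,y tool [-1.6  1.2] tq [ 0.04  0.35 -0.12]
[0.58467028 0.14062938 0.10392736]
```

Request:
apply_moves(rows=[[[0,0,0],[0.4,-0.6,-1.3],1],[[0,0,0],[0.4,-0.6,-1.3],1],[[0,0,0],[0,0,0],1]])

```text
time: 11.85
position: [0.5851, 0.1403, 0.103]
eef_rot: [150.4, 4.9, 39.6]
wrist_force: [-12.2, 6.4, 25.1]
gripper_width: 0.167
```

```bash
python3 - <<'E'
from h import *
o=monitor.get_obs(); rel(o); print(o["position"])
E
```

```text
foot h 3.1 mm lateral x(tool) 0.3 y -0.3 rot err deg [-0.11  0.13 -0.07] F along d 27.6 Fx,y tool [-7.6  1.1] tq [-1.2   1.33 -1.04]
[0.58511927 0.1403496  0.10298225]
```

Request:
apply_moves(rows=[[[0,0,0],[-0.4,0.6,1.3],1],[[0,0,0],[0,0,0],1]])

```text
time: 12.05
position: [0.5849, 0.1405, 0.1034]
eef_rot: [150.4, 4.9, 39.6]
wrist_force: [-6.1, 2.5, 12.0]
gripper_width: 0.172
```

```bash
python3 - <<'E'
from h import *
shot("side","s8",(220,130,100,75),8)
C,o=shot("wrist","w8");shot("top","t8",(150,150,100,75),8); rel(o); print(o["position"])
E
```

```text
foot h 3.6 mm lateral x(tool) 0.1 y -0.3 rot err deg [-0.1   0.11 -0.06] F along d 12.3 Fx,y tool [-4.6  0.5] tq [-0.64  0.84 -0.62]
[0.58487093 0.14046529 0.10341225]
```

View pics/s8.png

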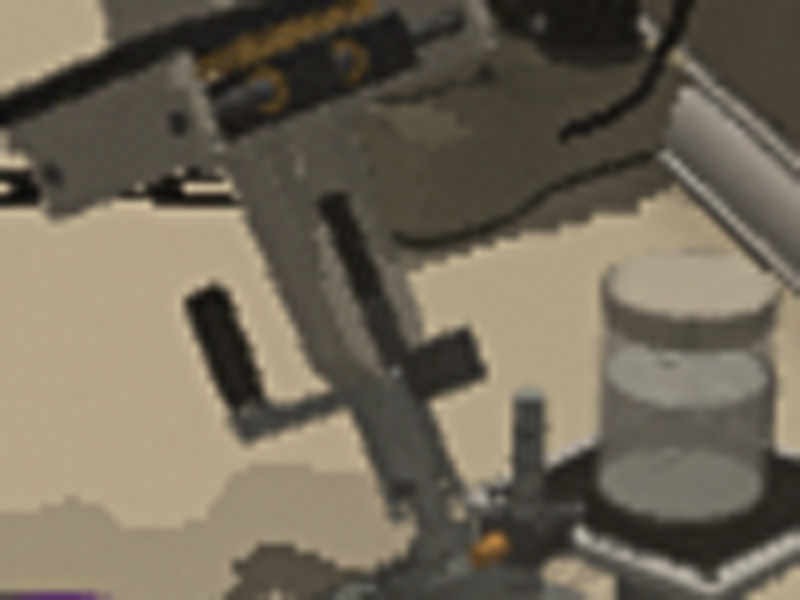

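View pics/t8.png

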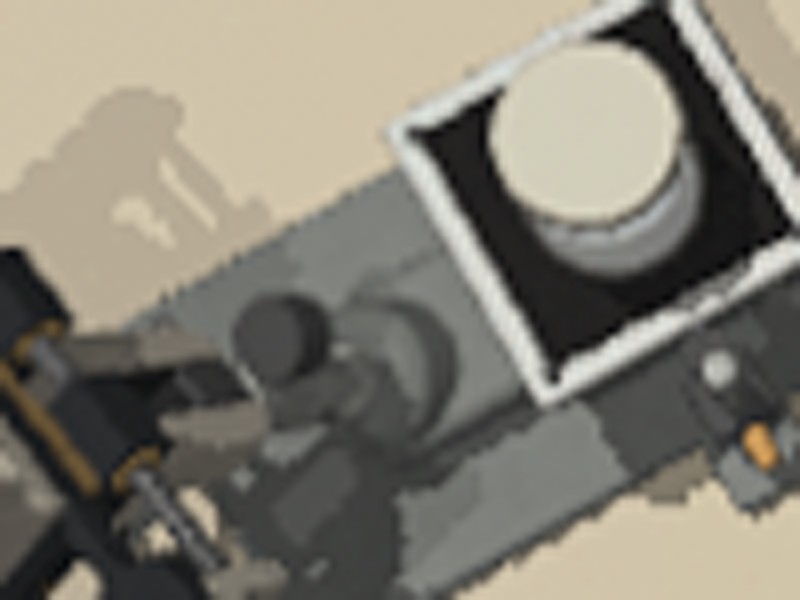

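View pics/w8.png

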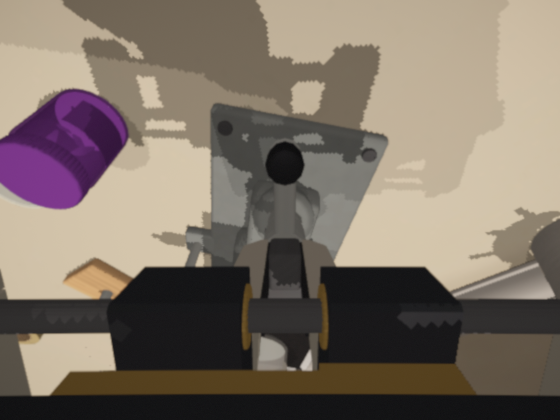

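```bash
python3 - <<'E'
from h import *
C,im,o=load("s8"); x,y,w,h=262,170,80,60
cv2.imwrite("pics/s8z.png",cv2.resize(im[y:y+h,x:x+w,::-1],None,fx=10,fy=10,interpolation=cv2.INTER_CUBIC))
Ct,imt,o=load("t8"); x,y,w,h=195,140,80,60
cv2.imwrite("pics/t8z.png",cv2.resize(imt[y:y+h,x:x+w,::-1],None,fx=10,fy=10,interpolation=cv2.INTER_CUBIC))
E
```

```text
(no output)
```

View pics/s8z.png

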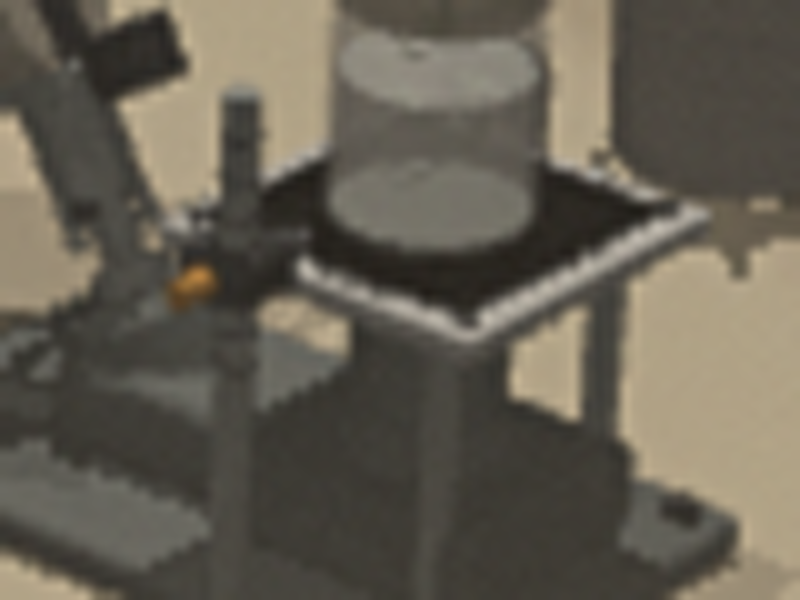

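View pics/t8z.png

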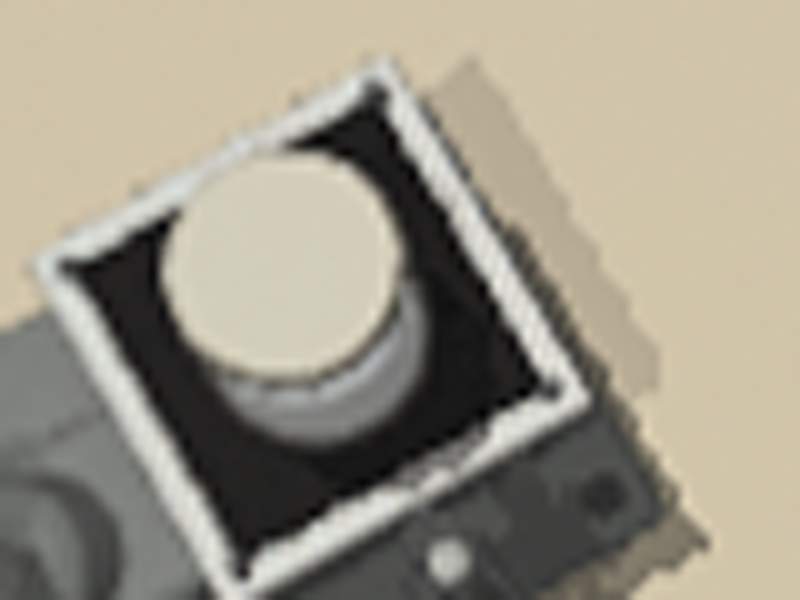

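```bash
python3 - <<'E'
from h import *
np.set_printoptions(precision=4,suppress=True)
S=load("s8")[0];T=load("t8")[0]
t1=lambda p:z4(p,(155,135)); sz=lambda p:z4(p,(262,170),10); tz=lambda p:z4(p,(195,140),10)
c=[]
for a,b in [(tz((228,600)),sz((165,225))),(tz((592,398)),sz((470,336))),(tz((382,55)),sz((710,212)))]:
    X,e=tri([(T,a),(S,b)]);c.append(X);print(X,e)
print([np.linalg.norm(c[i]-c[i+1]) for i in (0,1)], "4th",c[0]+c[2]-c[1])
ctr=(c[0]+c[2])/2;print("ctr",ctr)
# pointer: lies near edge mid; ray from side for tip, intersect vertical plane 3mm beside edge
m=(c[0]+c[1])/2; e=(c[1]-c[0]);e[2]=0;e/=np.linalg.norm(e); n=np.cross(e,[0,0,1]); n*=np.sign((m-ctr)@n); print("edge dir",e,"normal",n)
o,r=ray(S,sz((310,235))); P=m+.003*n; X=o+r*((P-o)@n)/(r@n); print("pointer tip",X,"along edge",(X-m)@e, "above",X[2]-c[0][2])
print(proj(S,[m]),proj(S,[m+[0,0,.015]]), sz((310,235)))
E
```

```text
[0.5845 0.0485 0.0997] 0.015104517406768991
[ 0.6319 -0.0373  0.1032] 0.04535106168157199
[0.7174 0.0136 0.1009] 0.2374888275552962
[np.float64(0.0980593227130274), np.float64(0.09963435188909772)] 4th [0.6701 0.0994 0.0973]
ctr [0.651  0.0311 0.1003]
edge dir [ 0.4831 -0.8756  0.    ] normal [-0.8756 -0.4831  0.    ]
pointer tip [0.6059 0.0035 0.1148] along edge 0.0007425422643568467 above 0.015116256398251968
[[292.9369 197.4818]] [[293.143  191.9528]] [292.55 193.05]
```

Request:
apply_moves(rows=[[[0,0,0],[0,0,0.3],0.1],[[0,0,0],[0,0,0],0.1],[[0,0,0],[0,0,0],0.1],[[0,0,0],[-1,2,3],0.1],[[0,0,0],[-1,2,3],0.1],[[0,0,0],[0,0,0],0.1]], grip_force=20)

```text
time: 12.8
position: [0.583, 0.1445, 0.1093]
eef_rot: [150.4, 4.9, 39.6]
wrist_force: [-0.4, 0.2, 0.3]
gripper_width: 0.45
```

```bash
python3 - <<'E'
from h import *
shot("side","s9",(220,130,100,75),8)
C,o=shot("wrist","w9"); rel(o); print(o["position"],o["gripper_width"])
im=cv2.imread("pics/w9.png");cv2.imwrite("pics/w9c.png",cv2.resize(im[100:290,170:400],None,fx=3,fy=3,interpolation=cv2.INTER_CUBIC))
print(o["position"]+RT@np.array([0,-.055,0]))
E
```

```text
foot h 10.7 mm lateral x(tool) 0.6 y -1.0 rot err deg [-0.11  0.1  -0.06] F along d 0.0 Fx,y tool [-0.4  0.1] tq [ 0.43  0.28 -0.03]
[0.58303955 0.14434922 0.10916123] 0.44731466695852556
[0.55077347 0.17972364 0.08209558]
```

View pics/s9.png

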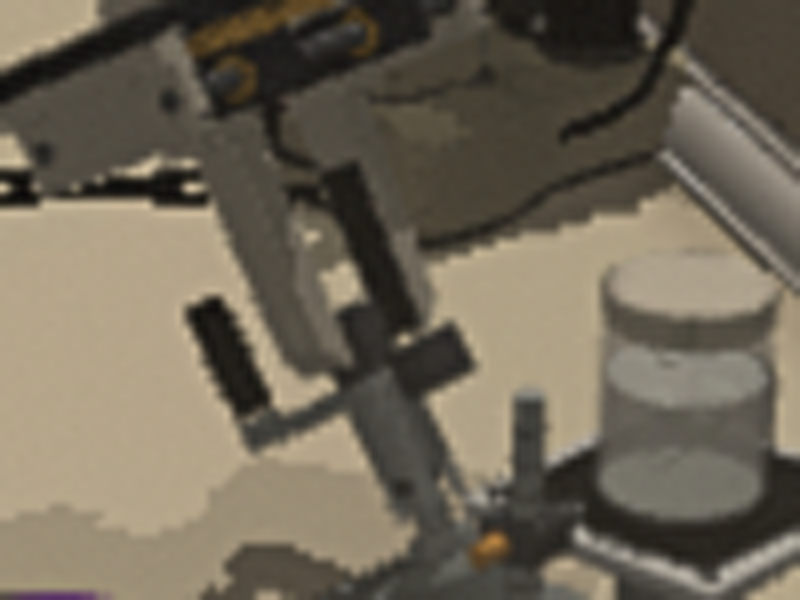

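View pics/w9c.png

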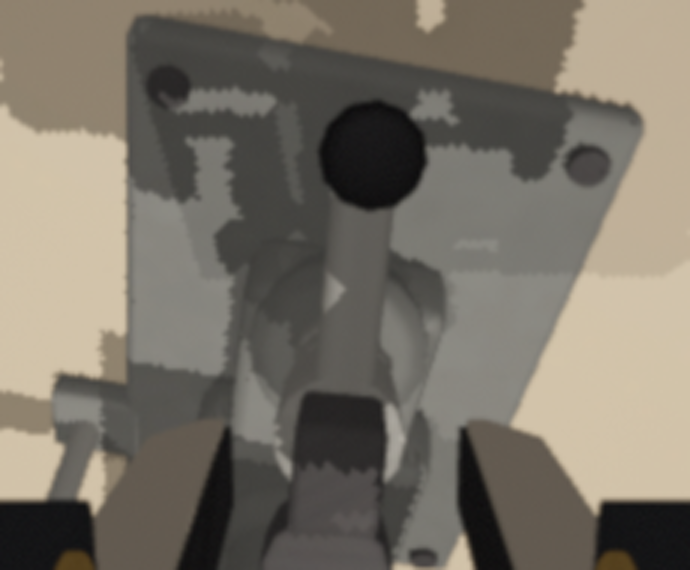

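```bash
cat >> h.py <<'E'
seat=tip-.038*d0+.0015*d0
def tool(X): # coords of world pt in seat frame (x_t,y_t,d)
    v=np.array(X)-seat; return np.array([v@RT[:,0],v@RT[:,1],v@d0])
def hnd(phi,h=.054,r=.055): # TCP for gripping handle at phi deg
    a=np.radians(phi); return seat+h*d0+r*(np.sin(a)*RT[:,0]-np.cos(a)*RT[:,1])
def onseat(C,uv,h):
    o,r=ray(C,uv); return tool(o+r*((seat+h*d0-o)@d0)/(r@d0))
E
python3 - <<'E'
from h import *
C,im,o=load("w9")
u=z4((373,155),(170,100),3); q=onseat(C,u,.094); print(q, np.hypot(*q[:2]), np.degrees(np.arctan2(q[0],-q[1])))
b=z4((343,400),(170,100),3); print("boss top near edge mid",onseat(C,b,.072))
print("tcp",tool(o["position"]))
E
```

```text
[ 0.00510738 -0.06054961  0.094     ] 0.060764633974068914 4.821505332207953
boss top near edge mid [ 0.00109115 -0.01811298  0.072     ]
tcp [0.00051498 0.00058524 0.05649729]
```

```bash
python3 - <<'E'
from h import *
C,im,o=load("w6")
R=Ro.from_euler('xyz',o["eef_rot"],degrees=True).as_matrix()
for uv,h in ((z4((421,555),(180,100)),-.0247),(z4((420,266),(180,100)),-.0467)):
    q,r=ray(C,uv); P=o["position"]+R@[0,0,h]; X=q+r*((P-q)@R[:,2])/(r@R[:,2]); print(R.T@(X-o["position"]))
E
```

```text
[ 0.00100736 -0.01983188 -0.0247    ]
[ 0.00090923 -0.05690949 -0.0467    ]
```

```bash
python3 - <<'E'
from h import *
o=monitor.get_obs()
t=seat+RT@np.array([.0045,-.058,-.055]); print(((t-o["position"])*1e3).round(1), tool(t))
for ph in range(5,365,15):
    print(ph,((hnd(ph+15)-hnd(ph))*1e3).round(1))
E
```

```text
[-30.9  39.7 -30.4] [ 0.0045 -0.058   0.055 ]
5 [12.6  6.9  0.3]
20 [13.7  3.8  2.1]
35 [13.8  0.5  3.8]
50 [13.  -2.9  5.3]
65 [11.4 -6.1  6.4]
80 [ 8.9 -8.8  7. ]
95 [  5.8 -11.    7.2]
110 [  2.4 -12.4   6.9]
125 [ -1.2 -13.    6.1]
140 [ -4.8 -12.6   4.9]
155 [ -8.  -11.5   3.3]
170 [-10.7  -9.5   1.6]
185 [-12.6  -6.9  -0.3]
200 [-13.7  -3.8  -2.1]
215 [-13.8  -0.5  -3.8]
230 [-13.    2.9  -5.3]
245 [-11.4   6.1  -6.4]
260 [-8.9  8.8 -7. ]
275 [-5.8 11.  -7.2]
290 [-2.4 12.4 -6.9]
305 [ 1.2 13.  -6.1]
320 [ 4.8 12.6 -4.9]
335 [ 8.  11.5 -3.3]
350 [10.7  9.5 -1.6]
```

Request:
apply_moves(rows=[[[0,0,0],[-8,10,-8],0.1],[[0,0,0],[-8,10,-8],0.1],[[0,0,0],[-8,10,-8],0.1],[[0,0,0],[-7,9.5,-6.5],0.1],[[0,0,0],[0,0,0],0.1],[[0,0,0],[0,0,0],0.1]])

```text
time: 13.5
position: [0.5519, 0.184, 0.0783]
eef_rot: [150.4, 5.0, 39.6]
wrist_force: [0.8, 0.3, 0.0]
gripper_width: 0.443
```

```bash
python3 - <<'E'
from h import *
shot("side","s10",(220,130,100,75),8)
C,o=shot("wrist","w10"); print(tool(o["position"]),o["wrist_force"],o["gripper_width"])
im=cv2.imread("pics/w10.png");cv2.imwrite("pics/w10c.png",cv2.resize(im[100:300,160:410],None,fx=3,fy=3,interpolation=cv2.INTER_CUBIC))
E
```

```text
[ 0.00426762 -0.05771257  0.05470142] [-0.51783092 -0.44736062  0.28540647] 0.44876088903957134
```

View pics/s10.png

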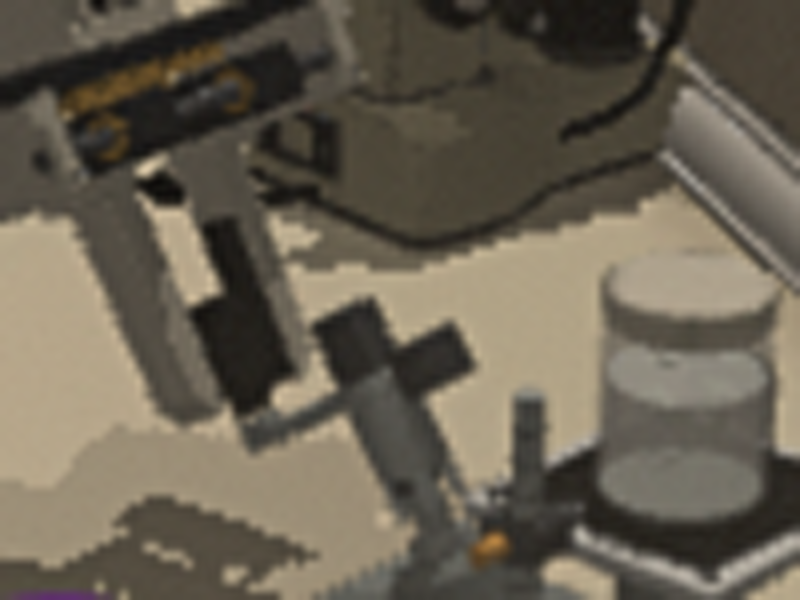

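View pics/w10c.png

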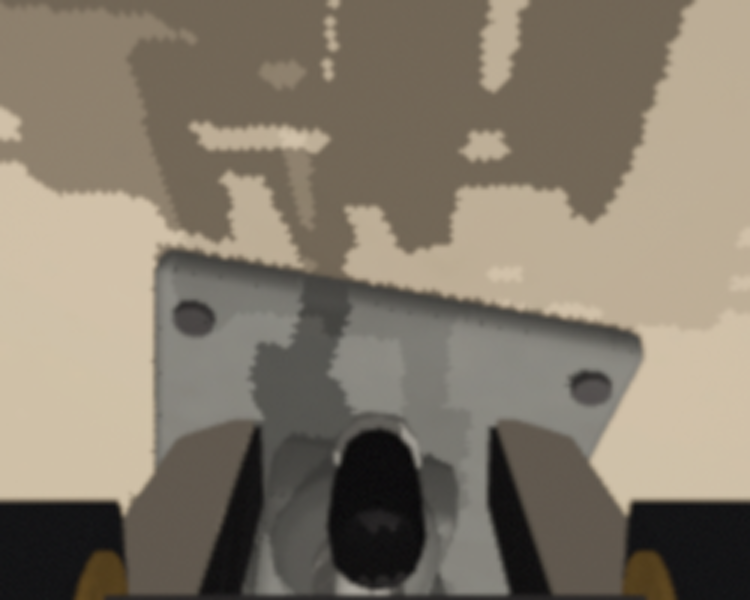

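Request:
apply_moves(rows=[[[0,0,0],[0,0,0],1],[[0,0,0],[0,0,0],1],[[0,0,0],[0,0,0],1],[[0,0,0],[0,0,0],1],[[0,0,0],[0,0,0],1],[[0,0,0],[0,0,0],1],[[0,0,0],[0,0,0],1]], grip_force=20)

```text
time: 14.3
position: [0.5521, 0.1835, 0.0785]
eef_rot: [150.4, 4.9, 39.5]
wrist_force: [-0.1, -1.2, 0.4]
gripper_width: 0.162
```

```bash
python3 - <<'E'
from h import *
C,o=shot("wrist","w11"); print(tool(o["position"]),o["wrist_force"],o["gripper_width"],o["time"])
im=cv2.imread("pics/w11.png");cv2.imwrite("pics/w11c.png",cv2.resize(im[100:300,160:410],None,fx=3,fy=3,interpolation=cv2.INTER_CUBIC))
E
```

```text
[ 0.00421616 -0.05782838  0.05469288] [-0.08783344 -1.24119312  0.37269066] 0.16220891622421332 14.3
```

View pics/w11c.png

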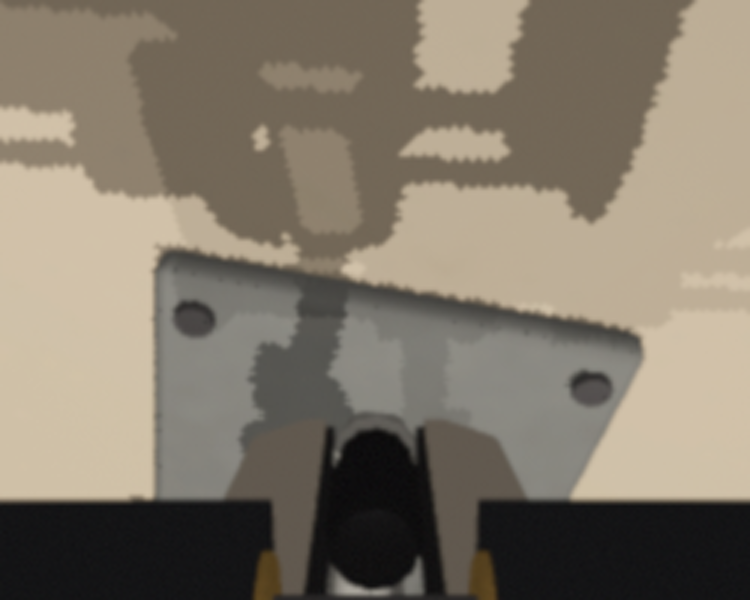

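Request:
apply_moves(rows=[[[0,0,0],[12.9,6.6,0.5],1],[[0,0,0],[14,3.5,2.3],1],[[0,0,0],[13.8,0.5,3.8],1],[[0,0,0],[13,-2.9,5.3],1],[[0,0,0],[11.4,-6.1,6.4],1],[[0,0,0],[0,0,0],1]])

```text
time: 14.95
position: [0.62, 0.1856, 0.0985]
eef_rot: [150.4, 4.7, 39.5]
wrist_force: [-2.4, 6.9, 6.3]
gripper_width: 0.165
```

```bash
cat >> h.py <<'E'
def st(o):
    q=tool(o["position"]); print("t",o["time"],"seat frame",(q*1e3).round(1),"r %.1f phi %.1f"%(np.hypot(*q[:2])*1e3,np.degrees(np.arctan2(q[0],-q[1]))%360),"F x,y,d",(RT[:,:2].T@o["wrist_force"]).round(1),(d0@o["wrist_force"]).round(1),"gw",round(o["gripper_width"],3))
E
python3 - <<'E'
from h import *
C,o=shot("side","s11",(220,130,110,80),7); st(o)
E
```

```text
t 14.95 seat frame [56.  -9.5 55.6] r 56.8 phi 80.3 F x,y,d [ 2.  -2.7] 9.1 gw 0.165
```

View pics/s11.png

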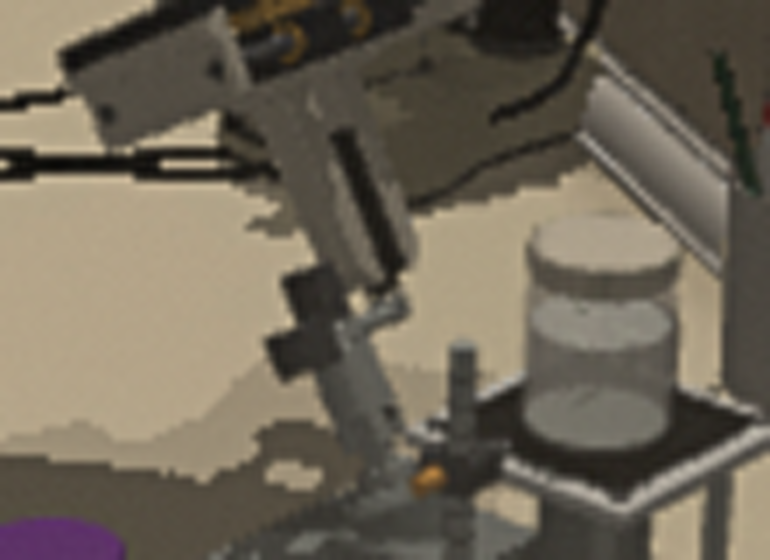

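Request:
apply_moves(rows=[[[0,0,0],[8.9,-8.8,7.2],1],[[0,0,0],[5.6,-11.2,7.3],1],[[0,0,0],[2.2,-12.5,7],1],[[0,0,0],[-1.4,-13,6.1],1],[[0,0,0],[-4.8,-12.6,4.9],1],[[0,0,0],[-8,-11.5,3.3],1],[[0,0,0],[-10.7,-9.5,1.6],1],[[0,0,0],[0,0,0],1]])

```text
time: 15.8
position: [0.6113, 0.1039, 0.1376]
eef_rot: [150.2, 4.7, 39.4]
wrist_force: [2.3, -0.1, 19.0]
gripper_width: 0.16
```

```bash
python3 - <<'E'
from h import *
C,o=shot("side","s12",(240,130,110,80),7); st(o)
E
```

```text
t 15.8 seat frame [-5.9 57.2 56.5] r 57.5 phi 185.9 F x,y,d [ 0.  10.8] 15.8 gw 0.16
```

View pics/s12.png

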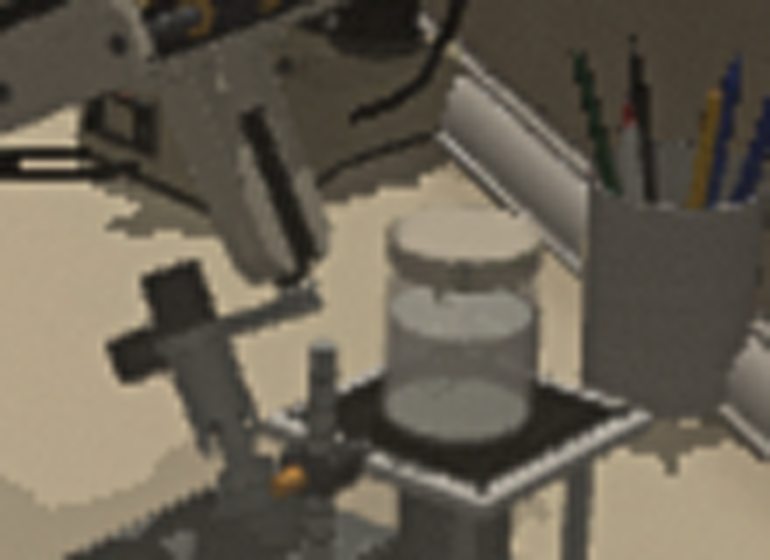

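Request:
apply_moves(rows=[[[0,0,0],[-13.3,-5.9,0],1],[[0,0,0],[-13.9,-3.2,-1.7],1],[[0,0,0],[-13.8,-0.5,-3.8],1],[[0,0,0],[-13,2.9,-5.3],1],[[0,0,0],[-11.4,6.1,-6.4],1],[[0,0,0],[-8.9,8.8,-7],1],[[0,0,0],[0,0,0],1]])

```text
time: 16.55
position: [0.5341, 0.115, 0.1098]
eef_rot: [150.4, 5.0, 39.6]
wrist_force: [-4.2, 1.2, 7.0]
gripper_width: 0.162
```

```bash
python3 - <<'E'
from h import *
C,o=shot("side","s13",(240,130,110,80),7); st(o)
E
```

```text
t 16.55 seat frame [-55.8  -8.9  56.9] r 56.5 phi 279.0 F x,y,d [-3.   0.2] 7.6 gw 0.162
```

View pics/s13.png

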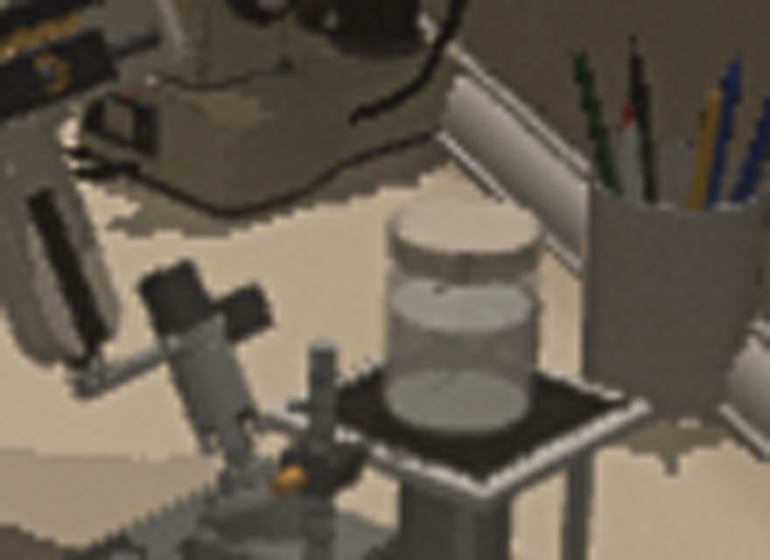

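```bash
python3 - <<'E'
from h import *
rows=[]
for n in ("s8","s11","s12","s13"):
    im=load(n)[1]; x,y,w,h=285,170,60,42
    rows.append(cv2.resize(im[y:y+h,x:x+w,::-1],None,fx=6.5,fy=6.5,interpolation=cv2.INTER_CUBIC))
cv2.imwrite("pics/cmp.png",np.vstack([np.hstack(rows[:2]),np.hstack(rows[2:])]))
E
```

```text
(no output)
```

View pics/cmp.png

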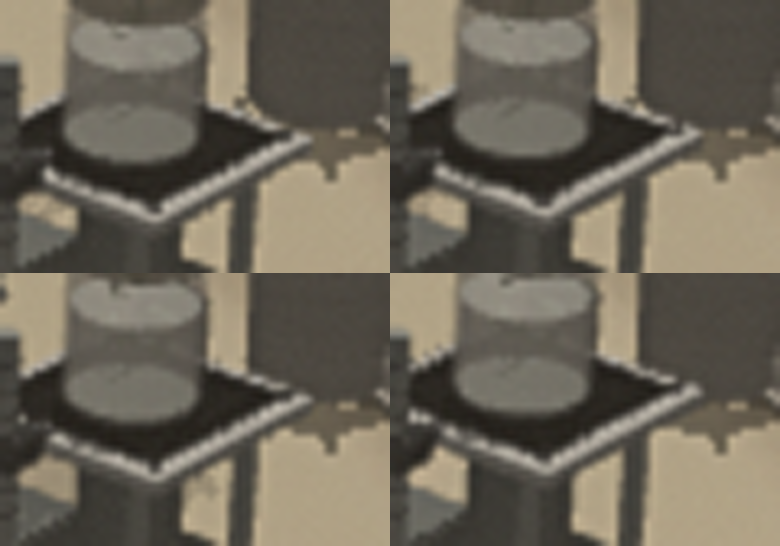

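```bash
python3 - <<'E'
from h import *
C,o=shot("wrist","w12"); st(o); print(proj(C,[[.606,.0035,.115],[.5835,-.009,.16]]))
E
```

```text
t 16.6 seat frame [-55.9  -8.1  56.9] r 56.5 phi 278.2 F x,y,d [-3.3  0.3] 8.1 gw 0.157
[[264.6273048  352.72395068]
 [222.02306573 410.21054736]]
```

View pics/w12.png

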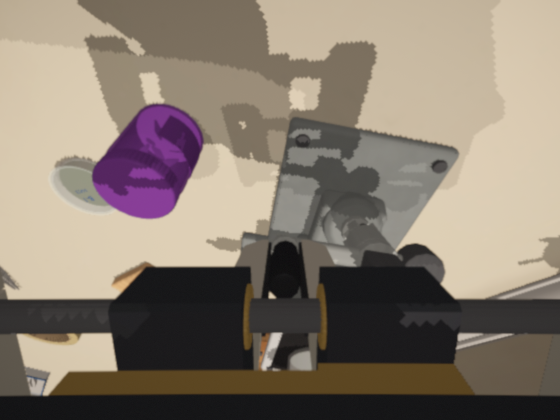

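Request:
apply_moves(rows=[[[0,0,0],[0,0,0],0.2],[[0,0,0],[0,0,0],0.2],[[0,0,0],[0,0,0],0.2],[[0,0,0],[-3,5,10],0.2],[[0,0,0],[-6,10,20],0.2],[[0,0,0],[-10,10,32],0.2],[[0,0,0],[-20,0,40],0.2],[[0,0,0],[-20,-10,20],0.2]])

```text
time: 17.45
position: [0.4763, 0.1305, 0.2342]
eef_rot: [150.4, 4.8, 39.6]
wrist_force: [-0.2, 0.2, -1.2]
gripper_width: 0.404
```

```bash
python3 - <<'E'
from h import *
o=monitor.get_obs(); print(o["position"],o["gripper_width"],o["qpos"])
u=np.array([.876,.483,0]);k=np.array([0,0,1.]);t=np.radians(45)
z=np.sin(t)*u-np.cos(t)*k; x=np.cross(k,u)
Rv=Rxz(x,z); plan([.535,-.036,.20],Rv,o,12)
E
```

```text
[0.47632035 0.13050475 0.23417334] 0.403744060346436 [-63.91498783  21.96981696  29.48080839 126.62154154  30.25403787
  40.72326706 -19.4279385 ]
total rot [ 0.0333 -0.304   1.3847] deg 81.2 dp [  58.7 -166.5  -34.2] n 12 per row [ 0.0028 -0.0253  0.1154] [  4.89 -13.88  -2.85]
```

Request:
apply_moves(rows=[[[0.003,-0.025,0.115],[5,-14,4],0.2],[[0.003,-0.025,0.115],[5,-14,4],0.2],[[0.003,-0.025,0.115],[5,-14,4],0.2],[[0.003,-0.025,0.115],[5,-14,0],0.2],[[0.003,-0.025,0.115],[5,-14,0],0.2],[[0.003,-0.025,0.115],[5,-14,0],0.2],[[0.003,-0.025,0.115],[5,-14,0],0.2],[[0.003,-0.025,0.115],[5,-14,0],0.2]])

```text
time: 18.25
position: [0.5141, 0.0414, 0.2471]
eef_rot: [142.7, 0.2, 77.3]
wrist_force: [0.1, -0.9, -0.6]
gripper_width: 0.4
```

Request:
apply_moves(rows=[[[0.003,-0.025,0.115],[5,-14,-4],0.2],[[0.003,-0.025,0.115],[5,-14,-8],0.2],[[0.003,-0.025,0.115],[5,-14,-14],0.2],[[0.003,-0.025,0.115],[4,-12,-14],0.2],[[0,0,0],[0,0,0],0.2],[[0,0,0],[0,0,0],0.2]])

```text
time: 18.85
position: [0.5238, 0.0095, 0.2258]
eef_rot: [141.4, 1.5, 87.0]
wrist_force: [0.2, 0.6, -0.5]
gripper_width: 0.402
```

```bash
python3 - <<'E'
from h import *
C,o=shot("wrist","w13"); print(o["time"],o["position"],o["eef_rot"],o["qpos"])
print(proj(C,[[.606,.0035,.115]]))
im=cv2.imread("pics/w13.png"); cv2.imwrite("pics/w13.png",cv2.rotate(im,cv2.ROTATE_180))
E
```

```text
18.85 [0.52384506 0.00953553 0.22583824] [141.41499985   1.50662567  87.04021619] [-14.81746859  14.77580036  -0.58796124 146.21912726 143.94945016
  21.72712786 -69.49462469]
[[284.50502465 192.60403198]]
```

View pics/w13.png

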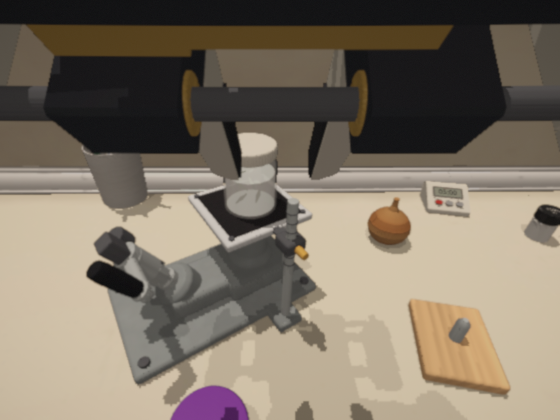

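```bash
python3 - <<'E'
from h import *
im=cv2.imread("pics/w13.png"); x,y=220,180
cv2.imwrite("pics/w13z.png",cv2.resize(im[y:y+75,x:x+100],None,fx=8,fy=8,interpolation=cv2.INTER_CUBIC))
E
```

```text
(no output)
```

View pics/w13z.png

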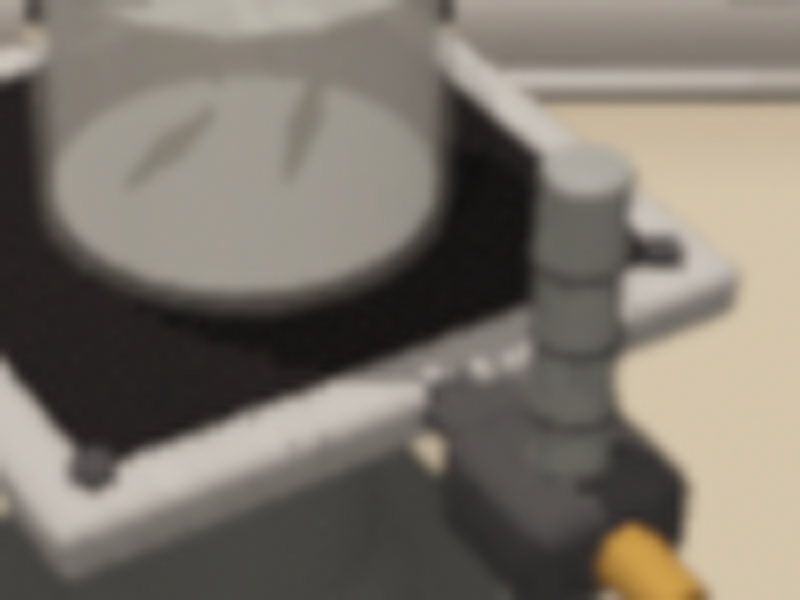

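```bash
python3 - <<'E'
from h import *
im=cv2.imread("pics/w13.png"); x,y=180,160
cv2.imwrite("pics/w13y.png",cv2.resize(im[y:y+100,x:x+140],None,fx=5.7,fy=5.7,interpolation=cv2.INTER_CUBIC))
E
```

```text
(no output)
```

View pics/w13y.png

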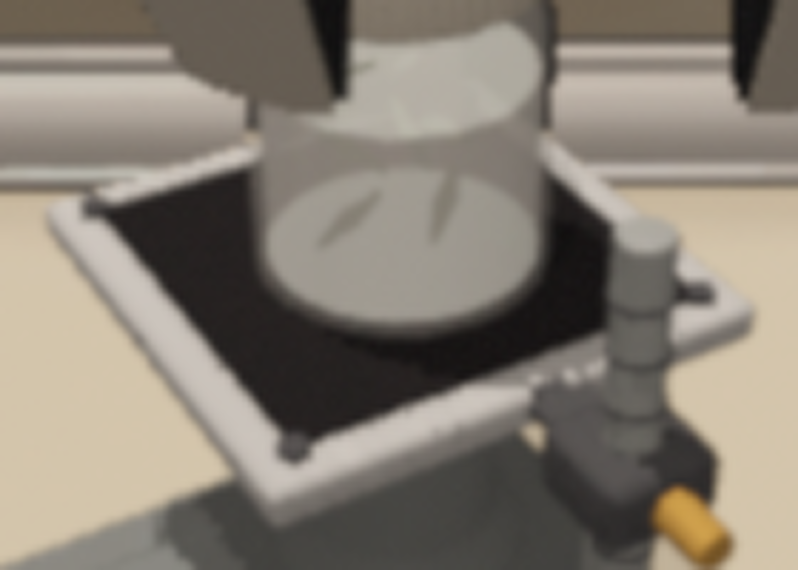

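```bash
cat > lvl.py <<'E'
from h import *
def level(C,corn,tips,kz,oz,kt,ot,rot=True):
    f=lambda p,k,o:(lambda q:np.array([559,419])-q if rot else q)(z4(p,o,k))
    px=np.array([f(c,kz,oz) for c in corn])
    loc=np.array([[-.05,.05],[-.05,-.05],[.05,-.05]]) # left, near, right ; x'=edge dir e, y'=away from pointer edge... 
    # local frame: near->right = edge beside pointer (e); near->left = other
    def model(p):
        x,y,z,a=p; e=np.array([np.cos(a),np.sin(a),0]); g=np.array([-np.sin(a),np.cos(a),0])
        return np.array([x,y,z])+loc[:,:1]*e+loc[:,1:]*g
    s=least_squares(lambda p:((proj(C,model(p))-px)/1.).ravel(),[.651,.031,.11,np.arctan2(-.8756,.4831)])
    x,y,z,a=s.x; e=np.array([np.cos(a),np.sin(a),0]); g=np.array([-np.sin(a),np.cos(a),0])
    print("stage",s.x.round(4),"yaw",np.degrees(a).round(1),"res",s.fun.round(2))
    P=np.array([x,y,z])-g*.053
    for t in tips:
        o,r=ray(C,f(t,kt,ot)); X=o+r*((P-o)@g)/(r@g); print("tip",X.round(4),"along",((X-P)@e*1e3).round(1),"above stage mm",((X[2]-z)*1e3).round(2))
E
python3 - <<'E'
from lvl import *
C=load("w13")[0]
level(C,[(50,215),(278,503),(750,308)],[(431,375),(431,402),(433,430)],5.7,(180,160),8,(220,180))
E
```

```text
stage [ 0.657   0.0302  0.1043 -1.0311] yaw -59.1 res [ 0.23  0.09 -0.2   0.24  0.01 -0.37]
tip [0.6108 0.0042 0.1111] along -1.4 above stage mm 6.77
tip [0.6108 0.0041 0.1067] along -1.3 above stage mm 2.38
tip [0.6111 0.0037 0.1019] along -0.9 above stage mm -2.39
```

```bash
python3 - <<'E'
from h import *
im=cv2.imread("pics/w13.png"); x,y=264,216
c=cv2.resize(im[y:y+30,x:x+42],None,fx=19,fy=19,interpolation=cv2.INTER_CUBIC)
c=cv2.convertScaleAbs(c,alpha=1.8,beta=0); cv2.imwrite("pics/w13x.png",c)
E
```

```text
(no output)
```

View pics/w13x.png

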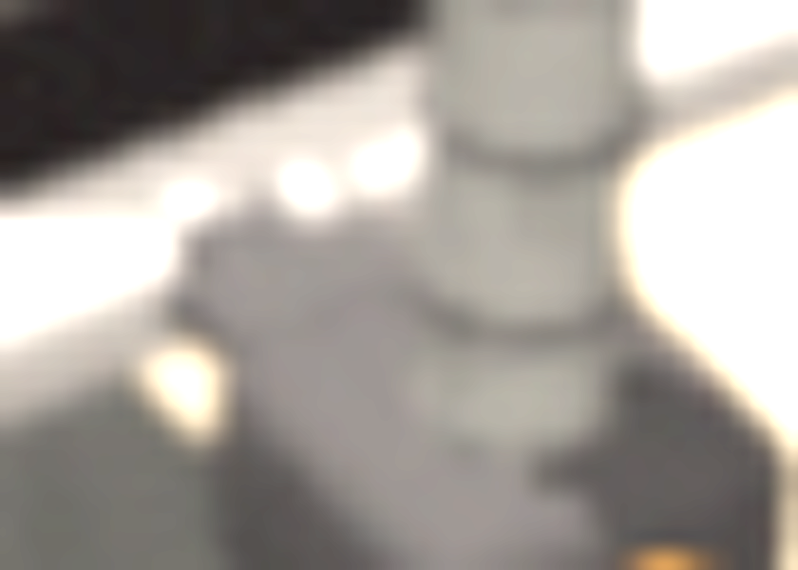

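```bash
python3 - <<'E'
from h import *
C=load("w13")[0]
x,y,z,a=.657,.0302,.1043,-1.0311
e=np.array([np.cos(a),np.sin(a),0]); g=np.array([-np.sin(a),np.cos(a),0])
def w(X): 
    p=np.array([559,419])-proj(C,X); return ((p-[264,216]+.5)*19-.5).round(0).tolist()
E0=np.array([x,y,z])-.05*g
print("edge pts",w([E0-.01*e,E0,E0+.01*e]))
for h in (0,2,4,6,8): print(h,w([E0-.003*g+al*e+[0,0,h/1e3] for al in(-.006,-.003,0,.003,.006)]))
print("back along -g",w([E0-.003*g-.02*g+[0,0,.004]]))
S=load("s8")[0]; print([ (q:= (p-[262,170]+.5)*10-.5).round(0).tolist() for p in proj(S,[E0-.003*g+[0,0,h/1e3] for h in (0,2,4,6,8)])])
E
```

```text
edge pts [[18.0, 332.0], [176.0, 267.0], [330.0, 205.0]]
0 [[113.0, 337.0], [161.0, 317.0], [208.0, 298.0], [254.0, 279.0], [301.0, 260.0]]
2 [[114.0, 308.0], [161.0, 288.0], [209.0, 269.0], [256.0, 250.0], [302.0, 231.0]]
4 [[114.0, 278.0], [162.0, 259.0], [210.0, 239.0], [257.0, 220.0], [304.0, 201.0]]
6 [[115.0, 248.0], [163.0, 229.0], [211.0, 210.0], [258.0, 191.0], [305.0, 172.0]]
8 [[116.0, 218.0], [164.0, 199.0], [212.0, 180.0], [259.0, 161.0], [306.0, 142.0]]
back along -g [[431.0, 452.0]]
[[331.0, 272.0], [331.0, 264.0], [331.0, 257.0], [332.0, 250.0], [332.0, 242.0]]
```

```bash
python3 - <<'E'
from h import *
shot("side","s14",(270,170,56,42),14)
shot("top","t14",(205,160,56,42),14)
E
```

```text
(no output)
```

View pics/s14.png

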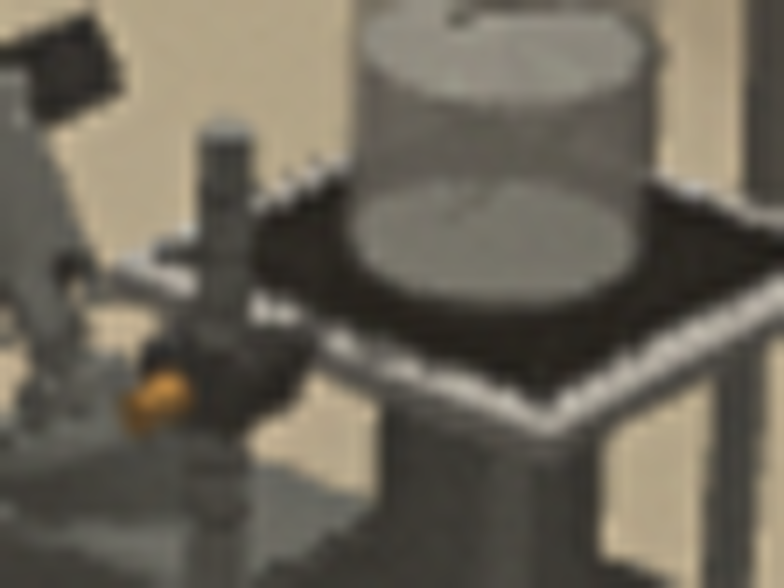

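View pics/t14.png

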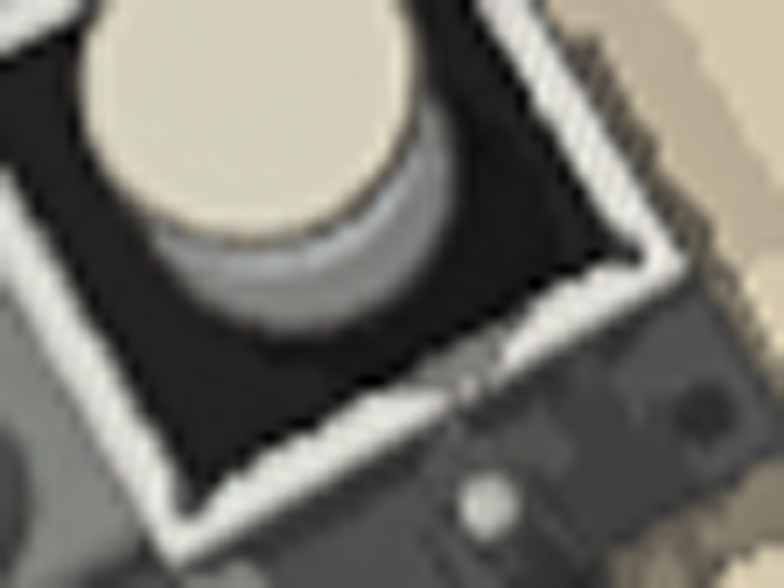

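```bash
python3 - <<'E'
from h import *
o=monitor.get_obs(); A=hnd(278.5,.12,.0565); plan(A,RT,o,8); print(A, "then down",((hnd(278.5,.057,.0565)-A)*1e3).round(1))
C,im,_=load("w13")
E
```

```text
total rot [ 0.0159  0.1734 -0.8425] deg 49.3 dp [ -5.7 129.4 -61.5] n 8 per row [ 0.002   0.0217 -0.1053] [-0.72 16.17 -7.68]
[0.518256   0.14167501 0.16473748] then down [ 16.1 -27.1 -54.6]
```

Request:
apply_moves(rows=[[[0.002,0.022,-0.105],[-3,18,4],0.2],[[0.002,0.022,-0.105],[-3,18,4],0.2],[[0.002,0.022,-0.105],[0,18,0],0.2],[[0.002,0.022,-0.105],[0,18,-5],0.2],[[0.002,0.022,-0.105],[0,18,-10],0.2],[[0.002,0.022,-0.105],[0,18,-15],0.2],[[0.002,0.022,-0.105],[0,14,-20],0.2],[[0.002,0.022,-0.105],[0,8,-20],0.2]])

```text
time: 19.8
position: [0.5238, 0.1114, 0.1635]
eef_rot: [148.8, 4.4, 49.0]
wrist_force: [0.2, 0.2, 0.2]
gripper_width: 0.4
```

Request:
apply_moves(rows=[[[0,0,0],[0,0,0],0.2],[[0,0,0],[0,0,0],0.2]])

```text
time: 20.0
position: [0.524, 0.1074, 0.1641]
eef_rot: [148.7, 4.5, 49.1]
wrist_force: [-0.1, -0.2, 0.6]
gripper_width: 0.404
```

```bash
python3 - <<'E'
from h import *
C,o=shot("wrist","w15"); st(o); plan(hnd(278.5,.12,.0565),RT,o,1)
im=cv2.imread("pics/w15.png");cv2.imwrite("pics/w15c.png",cv2.resize(im[100:300,160:410],None,fx=3,fy=3,interpolation=cv2.INTER_CUBIC))
E
```

```text
t 20.0 seat frame [-73.2  16.7 103.2] r 75.1 phi 257.1 F x,y,d [-0.2  0.4] 0.4 gw 0.404
total rot [ 0.014   0.027  -0.1703] deg 9.9 dp [-5.7 34.3  0.6] n 1 per row [ 0.014   0.027  -0.1703] [-5.71 34.3   0.64]
```

View pics/w15c.png

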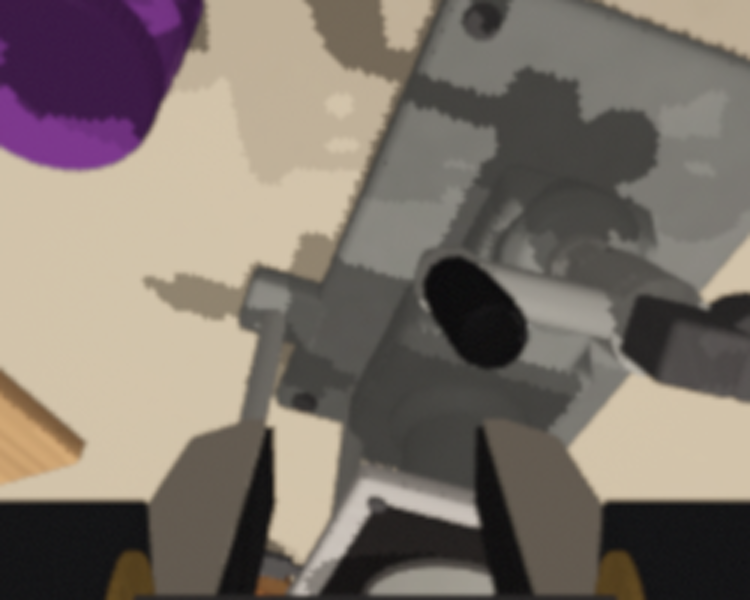

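Request:
apply_moves(rows=[[[0.005,0.009,-0.057],[-3,11,6],0.2],[[0.005,0.009,-0.057],[-3,12,0],0.2],[[0.004,0.009,-0.056],[0,11,-5],0.2],[[0,0,0],[0,0,0],0.2],[[0,0,0],[0,0,0],0.2]])

```text
time: 20.55
position: [0.518, 0.1392, 0.1656]
eef_rot: [150.4, 5.0, 39.3]
wrist_force: [-0.9, -0.4, -0.1]
gripper_width: 0.398
```

```bash
python3 - <<'E'
from h import *
C,o=shot("wrist","w16"); st(o); plan(hnd(278.5,.12,.0565),RT,o,1)
im=cv2.imread("pics/w16.png");cv2.imwrite("pics/w16c.png",cv2.resize(im[100:300,160:410],None,fx=3,fy=3,interpolation=cv2.INTER_CUBIC))
E
```

```text
t 20.55 seat frame [-57.8  -6.5 119.8] r 58.1 phi 276.4 F x,y,d [-0.9 -0.3] 0.0 gw 0.398
total rot [-0.0009  0.0006  0.0029] deg 0.2 dp [ 0.3  2.5 -0.9] n 1 per row [-0.0009  0.0006  0.0029] [ 0.28  2.52 -0.89]
```

View pics/w16c.png

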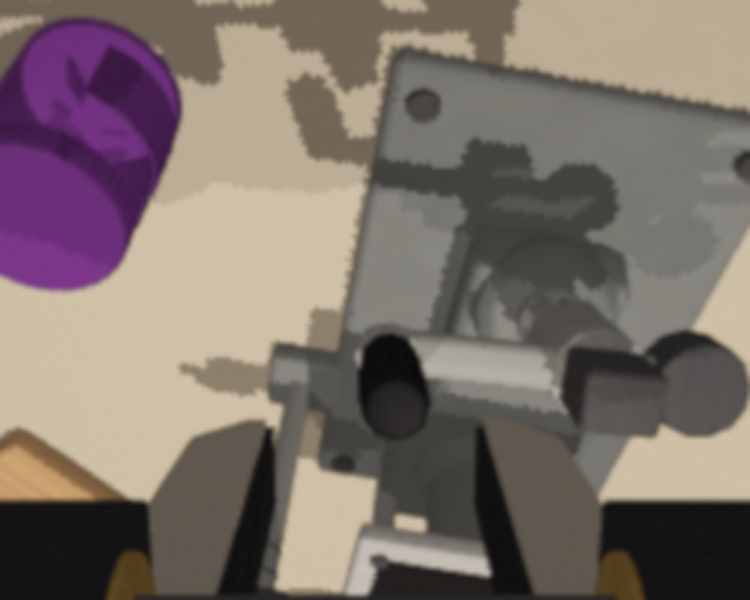

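```bash
python3 - <<'E'
from h import *
C,im,o=load("w16")
q=onseat(C,z4((395,410),(160,100),3),.094); print(q)
o=monitor.get_obs(); t=seat+RT@np.array([q[0]-.001,q[1]+.003,-.057]); 
print((t-o["position"])*1e3)
E
```

```text
[-0.05258202 -0.00812864  0.094     ]
[ 20.22433882 -24.90116236 -53.96578021]
```

Request:
apply_moves(rows=[[[0,0,0],[4.4,-5.3,-11.8],0.2],[[0,0,0],[5,-7,-15],0.2],[[0,0,0],[5,-7,-15],0.2],[[0,0,0],[4,-5,-13],0.2],[[0,0,0],[0,0,0],0.2],[[0,0,0],[0,0,0],0.2]])

```text
time: 21.2
position: [0.5361, 0.1153, 0.1104]
eef_rot: [150.5, 5.1, 39.2]
wrist_force: [0.5, 0.2, -0.3]
gripper_width: 0.4
```

```bash
python3 - <<'E'
from h import *
C,o=shot("wrist","w17"); st(o)
im=cv2.imread("pics/w17.png");cv2.imwrite("pics/w17c.png",cv2.resize(im[100:300,160:410],None,fx=3,fy=3,interpolation=cv2.INTER_CUBIC))
E
```

```text
t 21.2 seat frame [-54.1  -7.7  57.1] r 54.6 phi 278.1 F x,y,d [0.5 0. ] -0.3 gw 0.4
```

View pics/w17c.png

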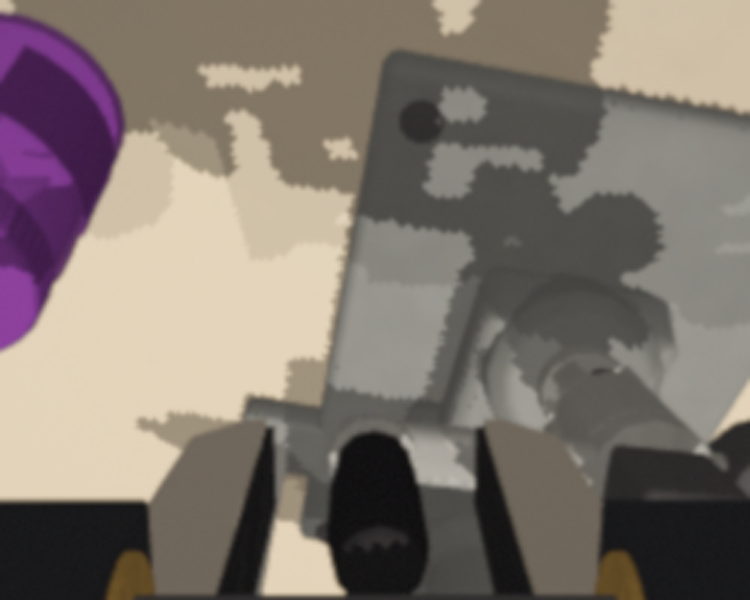

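Request:
apply_moves(rows=[[[0,0,0],[0,0,0],1],[[0,0,0],[0,0,0],1],[[0,0,0],[0,0,0],1],[[0,0,0],[0,0,0],1],[[0,0,0],[0,0,0],1],[[0,0,0],[0,0,0],1]])

```text
time: 21.85
position: [0.536, 0.1156, 0.11]
eef_rot: [150.5, 5.1, 39.2]
wrist_force: [-3.5, -0.2, 3.1]
gripper_width: 0.162
```

```bash
python3 - <<'E'
from h import *
o=monitor.get_obs(); st(o)
p=278
for s in (12,)*6:
    print(p,((hnd(p+s)-hnd(p))*1e3).round(1)); p+=s
E
```

```text
t 21.85 seat frame [-53.9  -8.1  56.8] r 54.5 phi 278.5 F x,y,d [-3.1 -0.4] 3.5 gw 0.162
278 [-4.4  8.9 -5.7]
290 [-2.2  9.8 -5.5]
302 [ 0.1 10.3 -5.1]
314 [ 2.4 10.3 -4.4]
326 [ 4.6  9.9 -3.6]
338 [ 6.6  9.  -2.5]
```

Request:
apply_moves(rows=[[[0,0,0],[-4.4,8.9,-5.7],1],[[0,0,0],[-2.2,9.8,-5.5],1],[[0,0,0],[0.1,10.3,-5.1],1],[[0,0,0],[2.4,10.3,-4.4],1],[[0,0,0],[4.6,9.9,-3.6],1],[[0,0,0],[6.6,9,-2.5],1],[[0,0,0],[0,0,0],1],[[0,0,0],[0,0,0],1]])

```text
time: 22.65
position: [0.5445, 0.175, 0.0824]
eef_rot: [150.5, 5.0, 39.3]
wrist_force: [2.5, -4.4, -4.0]
gripper_width: 0.16
```

```bash
python3 - <<'E'
from h import *
C,o=shot("side","s18",(270,170,56,42),14); st(o)
E
```

```text
t 22.65 seat frame [ -7.3 -54.9  56.4] r 55.4 phi 352.4 F x,y,d [-0.5  2.3] -6.0 gw 0.16
```

View pics/s18.png

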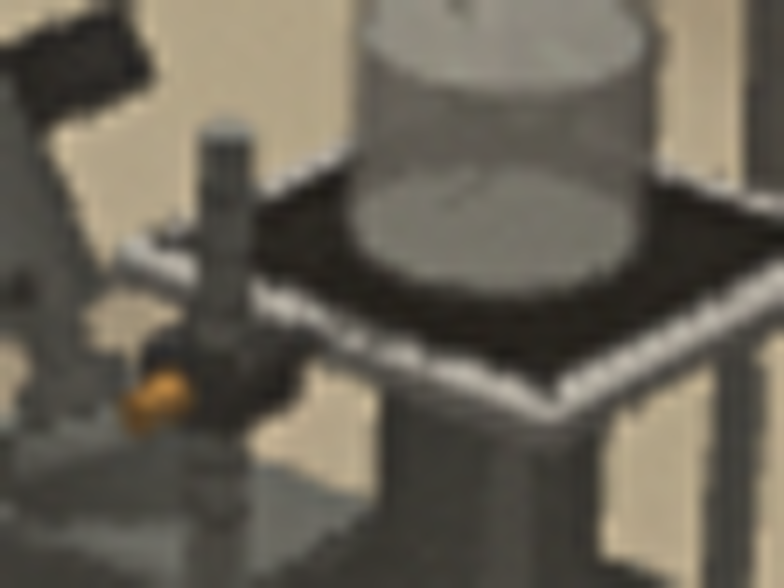

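Request:
apply_moves(rows=[[[0,0,0],[0.5,-0.9,-1.7],1],[[0,0,0],[0,0,0],0.2],[[0,0,0],[0,0,0],0.2],[[0,0,0],[0,0,0],0.2],[[0,0,0],[-4,6,13],0.2],[[0,0,0],[-7,12,25],0.2],[[0,0,0],[-8,14,28],0.2],[[0,0,0],[0,0,0],0.2]])

```text
time: 23.5
position: [0.5258, 0.2086, 0.15]
eef_rot: [150.6, 4.7, 39.4]
wrist_force: [0.3, -0.7, -0.3]
gripper_width: 0.4
```

```bash
python3 - <<'E'
from h import *
C,o=shot("side","s19",(220,130,110,80),7); st(o)
C,o=shot("wrist","w19",(160,100,250,200),3)
E
```

```text
t 23.5 seat frame [ -6.4 -54.2 134.1] r 54.6 phi 353.3 F x,y,d [-0.2  0.5] -0.6 gw 0.4
```

View pics/s19.png

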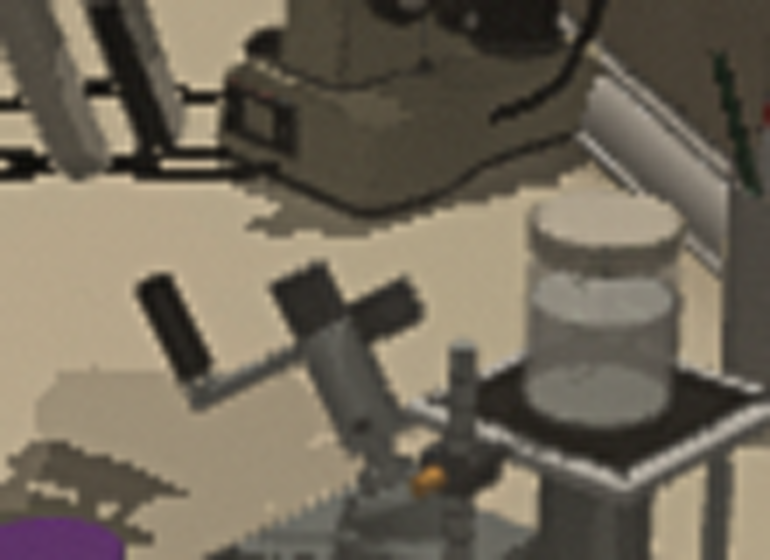

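View pics/w19.png

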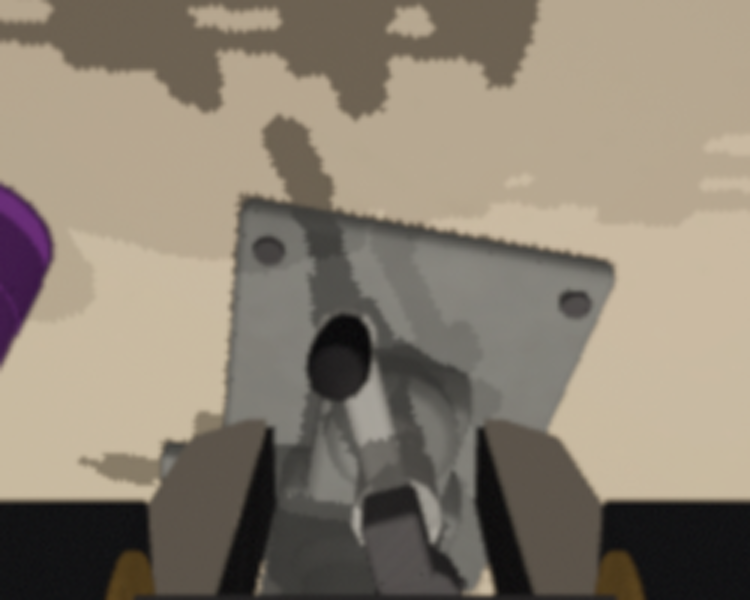

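```bash
python3 - <<'E'
from h import *
o=monitor.get_obs(); plan([.532,.003,.218],Ro.from_euler('xyz',[141.4,1.5,87],degrees=True).as_matrix(),o,10)
E
```

```text
total rot [-0.0193 -0.1737  0.8396] deg 49.1 dp [   6.6 -203.    70.2] n 10 per row [-0.0019 -0.0174  0.084 ] [  0.66 -20.3    7.02]
```

Request:
apply_moves(rows=[[[0,0,0],[-4,0,40],0.2],[[0,0,0.06],[-6,-10,40],0.2],[[-0.002,-0.02,0.1],[-5,-25,8],0.2],[[-0.002,-0.02,0.1],[-2,-28,0],0.2],[[-0.003,-0.02,0.1],[0,-28,0],0.2],[[-0.003,-0.02,0.1],[4,-28,0],0.2],[[-0.003,-0.02,0.1],[5,-28,-5],0.2],[[-0.003,-0.025,0.1],[7,-28,-8],0.2]])

```text
time: 24.4
position: [0.5232, 0.0494, 0.2299]
eef_rot: [144.3, 2.5, 71.8]
wrist_force: [0.5, -1.0, 1.2]
gripper_width: 0.4
```

Request:
apply_moves(rows=[[[-0.003,-0.03,0.1],[8,-20,-4],0.2],[[-0.002,-0.02,0.08],[0,-8,-3],0.2],[[0,0,0],[0,0,0],0.2],[[0,0,0],[0,0,0],0.2]])

```text
time: 24.8
position: [0.5306, 0.0315, 0.2268]
eef_rot: [142.2, 2.4, 77.7]
wrist_force: [0.0, 0.1, 0.0]
gripper_width: 0.4
```

```bash
python3 - <<'E'
from h import *
C,o=shot("wrist","w20"); print(o["time"],o["position"],o["eef_rot"],o["qpos"])
im=cv2.rotate(cv2.imread("pics/w20.png"),cv2.ROTATE_180); cv2.imwrite("pics/w20.png",im)
p=[559,419]-proj(C,[[.609,.004,.108]])[0]; print(p)
x,y=int(p[0]-40),int(p[1]-30); x2,y2=int(p[0]-75),int(p[1]-55); print((x,y),(x2,y2))
cv2.imwrite("pics/w20z.png",cv2.resize(im[y:y+60,x:x+80],None,fx=10,fy=10,interpolation=cv2.INTER_CUBIC))
cv2.imwrite("pics/w20y.png",cv2.resize(im[y2:y2+105,x2:x2+140],None,fx=5.7,fy=5.7,interpolation=cv2.INTER_CUBIC))
E
```

```text
24.8 [0.53056189 0.03150793 0.22681463] [142.15899472   2.43509243  77.70031548] [-34.41032626  16.02023732  12.97065952 143.55394285 117.5274565
  21.37539113 -58.30457639]
[280.77719528 230.88144845]
(240, 200) (205, 175)
```

View pics/w20z.png

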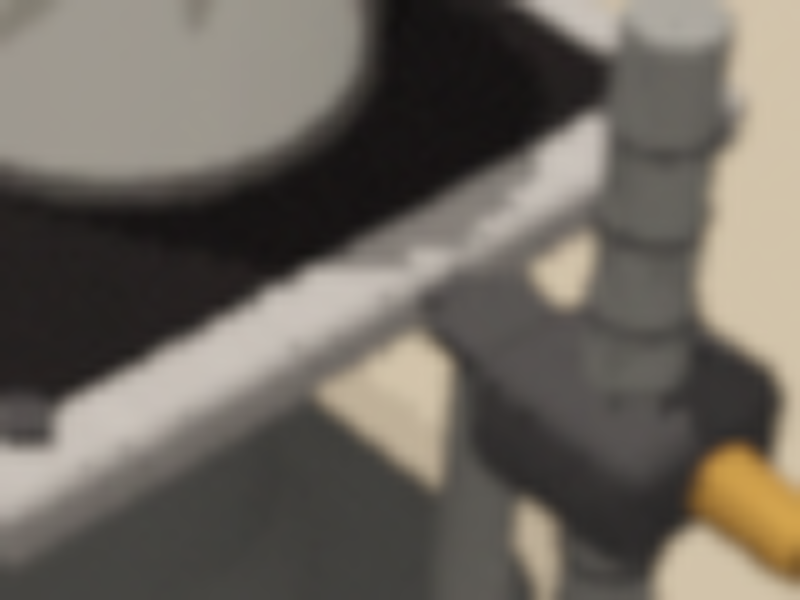

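View pics/w20y.png

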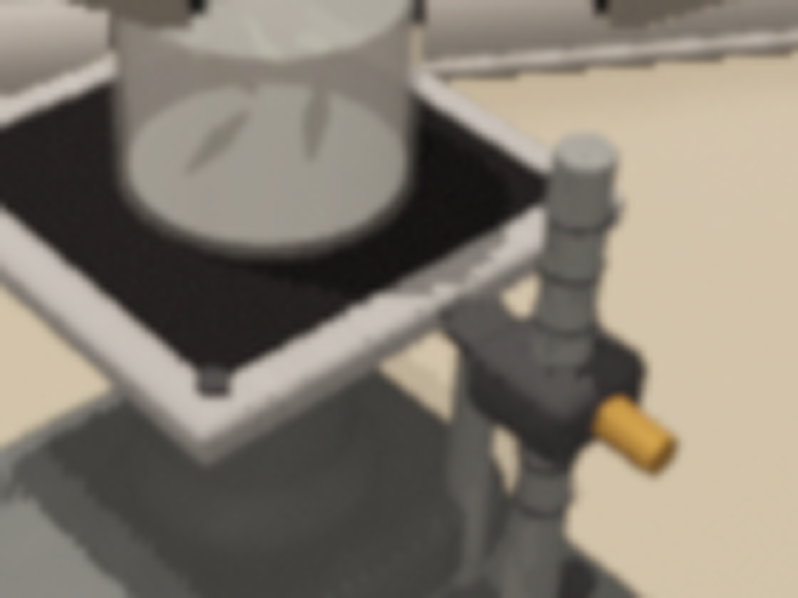

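```bash
python3 - <<'E'
from h import *
im=cv2.imread("pics/w20.png"); x,y=165,150
cv2.imwrite("pics/w20v.png",cv2.resize(im[y:y+120,x:x+160],None,fx=5,fy=5,interpolation=cv2.INTER_CUBIC))
E
```

```text
(no output)
```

View pics/w20v.png

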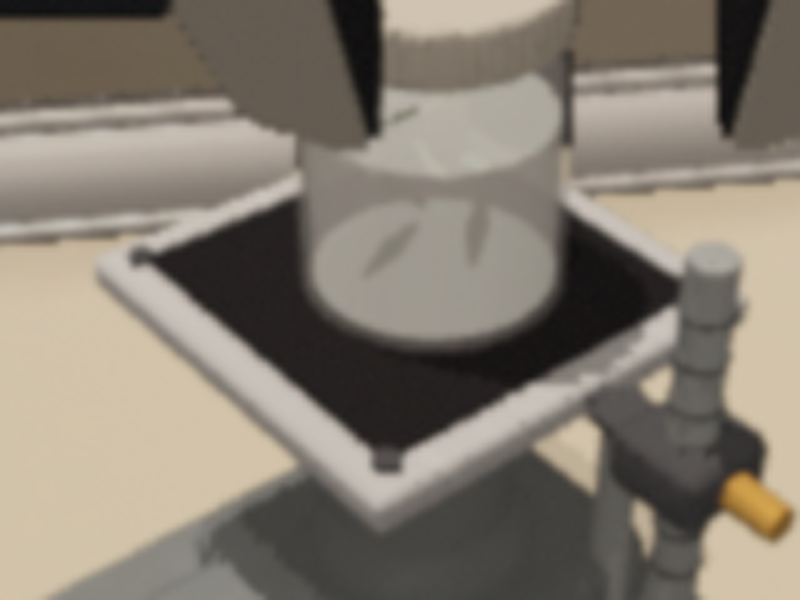

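```bash
python3 - <<'E'
from lvl import *
C=load("w20")[0]
level(C,[(97,263),(378,511),(745,302)],[(430,300),(478,277),(525,250)],5,(165,150),10,(240,200))
x,y,z,a=0,0,0,0
E
```

```text
stage [ 0.6553  0.029   0.1078 -1.0449] yaw -59.9 res [ 0.08 -0.02 -0.04  0.12 -0.02 -0.12]
tip [0.6096 0.0021 0.1089] along 0.4 above stage mm 1.14
tip [ 0.613  -0.0037  0.1083] along 7.1 above stage mm 0.54
tip [ 0.6164 -0.0095  0.1083] along 13.8 above stage mm 0.56
```

```bash
python3 - <<'E'
from h import *
C,im0,o=load("w20"); im=cv2.imread("pics/w20.png"); x,y=268,216
c=cv2.resize(im[y:y+24,x:x+32],None,fx=25,fy=25,interpolation=cv2.INTER_CUBIC)
c=cv2.convertScaleAbs(c,alpha=1.5); 
x0,y0,z0,a=.6553,.029,.1078,-1.0449
e=np.array([np.cos(a),np.sin(a),0]); g=np.array([-np.sin(a),np.cos(a),0]); E0=np.array([x0,y0,z0])-.05*g
f=lambda X:(([559,419]-proj(C,X))-[x,y]+.5)*25-.5
print("edge",f([E0-.005*e,E0,E0+.005*e]).round(0).tolist()); 
for h in (-2,-1,0,1,2,3): print(h,f([E0-.003*g+al*e+[0,0,h/1e3] for al in(-.002,0,.002)]).round(0).tolist())
print("bottom edge",f([E0-[0,0,.008],E0+.005*e-[0,0,.008]]).round(0).tolist(), "back10",f([E0-.013*g]).round(0).tolist())
cv2.imwrite("pics/w20x.png",c)
E
```

```text
edge [[224.0, 390.0], [316.0, 338.0], [406.0, 287.0]]
-2 [[328.0, 435.0], [365.0, 414.0], [401.0, 393.0]]
-1 [[330.0, 416.0], [366.0, 395.0], [403.0, 374.0]]
0 [[331.0, 397.0], [368.0, 376.0], [404.0, 355.0]]
1 [[333.0, 378.0], [369.0, 357.0], [406.0, 336.0]]
2 [[334.0, 358.0], [371.0, 338.0], [407.0, 317.0]]
3 [[335.0, 339.0], [372.0, 318.0], [409.0, 298.0]]
bottom edge [[306.0, 489.0], [395.0, 438.0]] back10 [[544.0, 505.0]]
```

View pics/w20x.png

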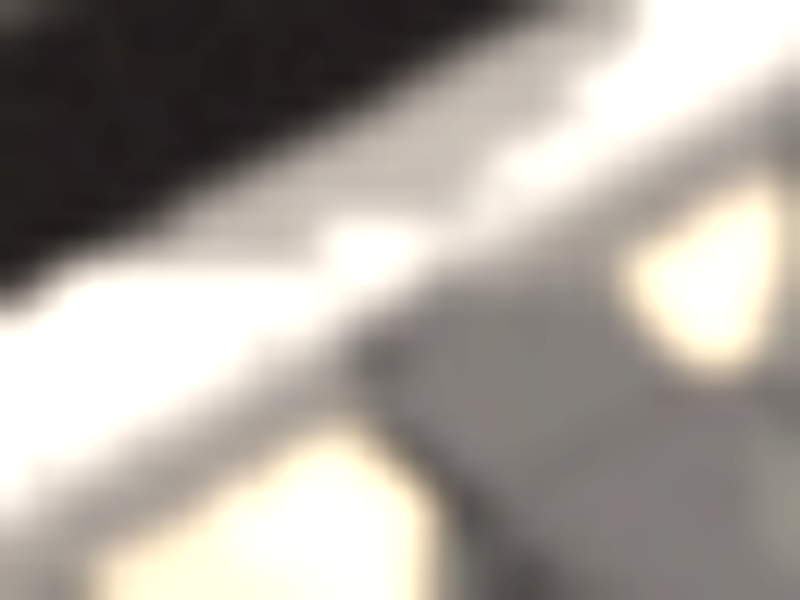

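Request:
apply_moves(rows=[[[0,0,0],[-5,10,25],0.2],[[0,0,0],[-5,20,30],0.2],[[0,0,0],[0,30,30],0.2],[[0,0,0],[0,40,20],0.2],[[0,0,0],[0,40,10],0.2],[[0,0,0],[0,40,0],0.2],[[0,0,0],[0,0,0],0.2]])

```text
time: 25.55
position: [0.5262, 0.2014, 0.3227]
eef_rot: [141.4, 2.5, 78.2]
wrist_force: [-0.9, -1.2, -0.1]
gripper_width: 0.401
```

```bash
python3 - <<'E'
from h import *
C,o=shot("top","t21",(155,135,200,150),4); print(o["time"],o["position"],o["wrist_force"])
shot("side","s21",(225,140,110,80),7)
shot("side","s22",(270,170,56,42),14)
E
```

```text
25.55 [0.52621625 0.20142955 0.32270047] [-0.8527456  -1.19699391 -0.12491078]
```

View pics/t21.png

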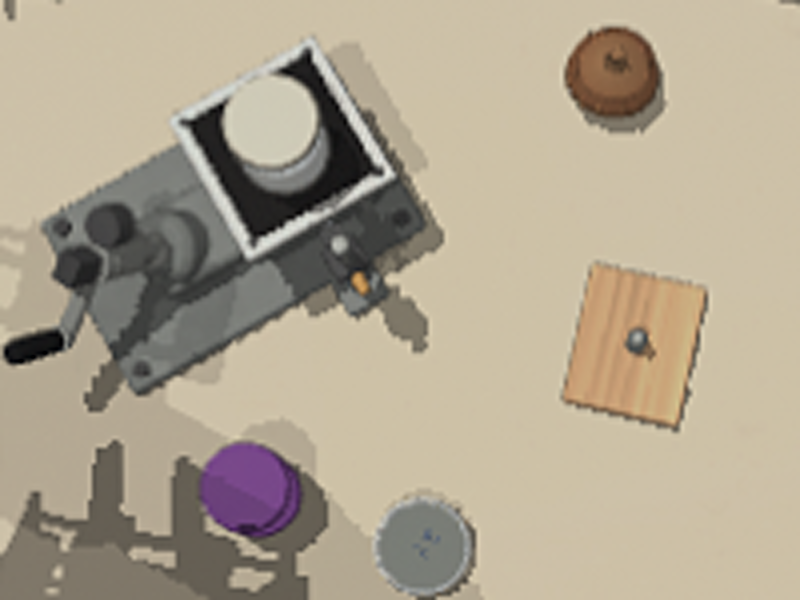

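View pics/s21.png

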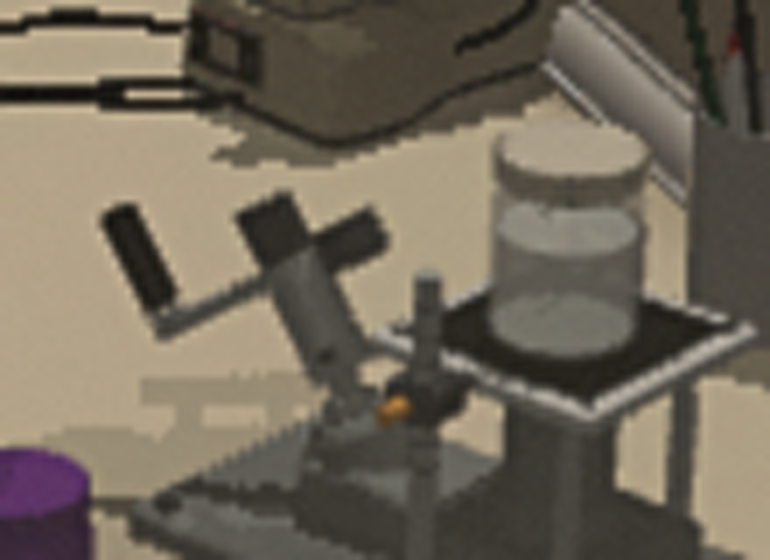

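View pics/s22.png

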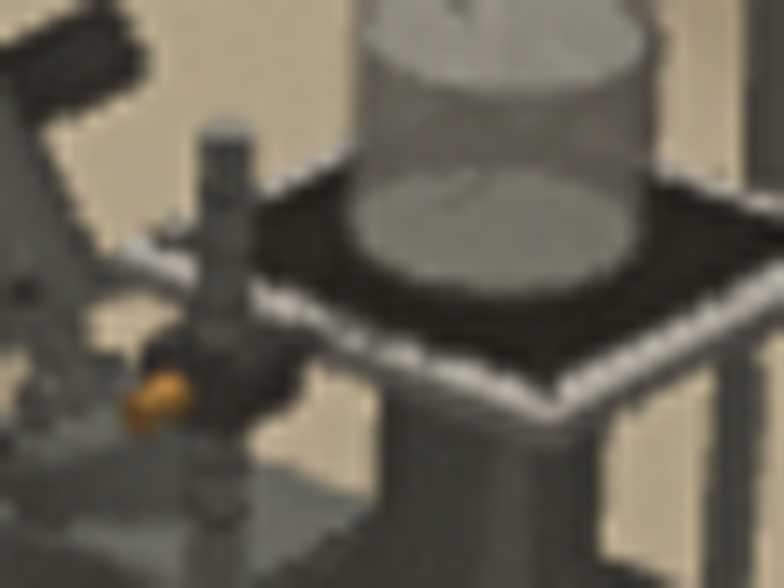

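```bash
python3 - <<'E'
from h import *
o=monitor.get_obs(); plan([.555,.10,.215],Rxz([.866,.5,0],[.354,-.612,-.707]),o,8)
E
```

```text
total rot [-0.0266 -0.1221 -0.8298] deg 48.1 dp [  28.9  -93.2 -107. ] n 8 per row [-0.0033 -0.0153 -0.1037] [  3.61 -11.65 -13.38]
```

Request:
apply_moves(rows=[[[-0.003,-0.015,-0.104],[4,-12,-5],0.2],[[-0.003,-0.015,-0.104],[4,-12,-5],0.2],[[-0.003,-0.015,-0.104],[4,-12,-10],0.2],[[-0.003,-0.015,-0.104],[4,-12,-15],0.2],[[-0.003,-0.015,-0.104],[4,-12,-15],0.2],[[-0.003,-0.015,-0.104],[3,-12,-18],0.2],[[-0.003,-0.015,-0.104],[3,-11,-18],0.2],[[-0.003,-0.015,-0.102],[3,-11,-18],0.2]])

```text
time: 26.5
position: [0.5553, 0.0974, 0.2178]
eef_rot: [135.1, -0.1, 29.7]
wrist_force: [-0.0, -0.2, -0.9]
gripper_width: 0.396
```

Request:
apply_moves(rows=[[[0,0,0],[0,0,0],0.2],[[0,0,0],[0,0,0],0.2]])

```text
time: 26.7
position: [0.5555, 0.0977, 0.2186]
eef_rot: [135.1, 0.0, 30.0]
wrist_force: [0.7, -0.1, 0.2]
gripper_width: 0.402
```

```bash
python3 - <<'E'
from h import *
C,o=shot("wrist","w23"); print(o["time"],o["position"],o["eef_rot"],o["qpos"])
im=cv2.rotate(cv2.imread("pics/w23.png"),cv2.ROTATE_180); cv2.imwrite("pics/w23.png",im)
print([559,419]-proj(C,[[.609,.004,.108]])[0])
E
```

```text
26.7 [0.5555314  0.09769205 0.21864528] [1.35068041e+02 5.77579555e-03 3.00146837e+01] [-59.78039952  31.9967729   27.2255065  123.26210941  47.57709337
  43.65496743 -45.35354064]
[275.62888137 226.53304497]
```

View pics/w23.png

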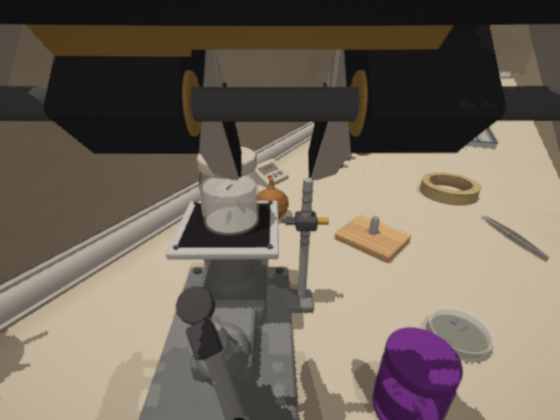

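Excellent profile view. Zoom.

```bash
python3 - <<'E'
from h import *
im=cv2.imread("pics/w23.png")
x,y=160,190; cv2.imwrite("pics/w23y.png",cv2.resize(im[y:y+85,x:x+160],None,fx=5,fy=5,interpolation=cv2.INTER_CUBIC))
x,y=262,204; cv2.imwrite("pics/w23z.png",cv2.resize(im[y:y+36,x:x+48],None,fx=16,fy=16,interpolation=cv2.INTER_CUBIC))
E
```

```text
(no output)
```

View pics/w23y.png

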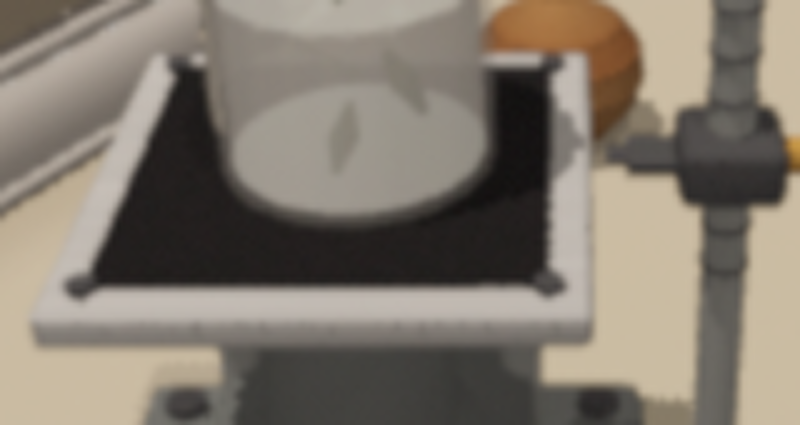

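View pics/w23z.png

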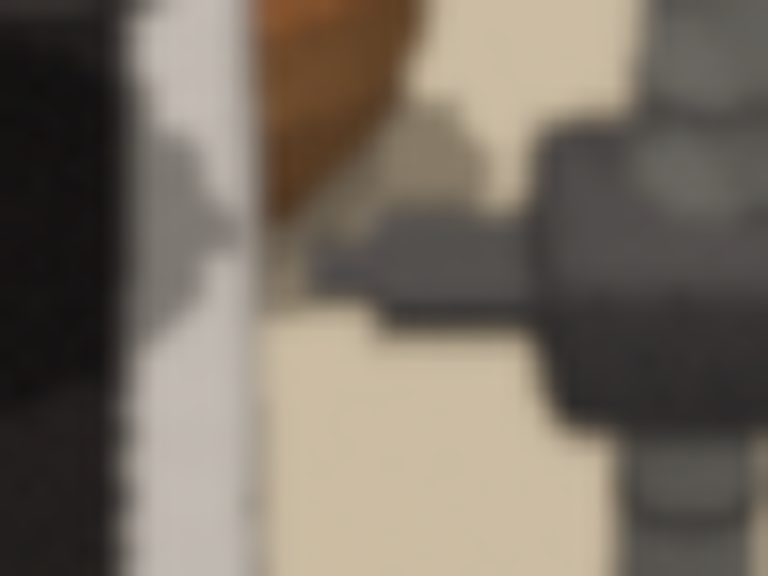

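```bash
python3 - <<'E'
from h import *
loc=np.array([[-.05,.05],[-.05,-.05],[.05,-.05],[.05,.05]])
def fit(C,px):
    L=loc[:len(px)]
    def model(p):
        x,y,z,a=p; e=np.array([np.cos(a),np.sin(a),0]); g=np.array([-np.sin(a),np.cos(a),0])
        return np.array([x,y,z])+L[:,:1]*e+L[:,1:]*g
    s=least_squares(lambda p:(proj(C,model(p))-px).ravel(),[.655,.029,.108,-1.04]); print(s.x.round(4),s.fun.round(2)); return s.x
R=lambda p:np.array([559,419])-p
def local(C,p,uv):
    o,r=ray(C,uv); x,y,z,a=p; M=np.array([[np.cos(a),np.sin(a),0],[-np.sin(a),np.cos(a),0],[0,0,1]])
    return M@(o-[x,y,z]),M@r
C2=load("w20")[0];C3=load("w23")[0]
p2=fit(C2,np.array([R(z4(c,(165,150),5)) for c in [(97,263),(378,511),(745,302)]]))
p3=fit(C3,np.array([R(z4(c,(160,190),5)) for c in [(33,322),(591,322),(588,52),(155,52)]]))
r2=local(C2,p2,R(z4((360,365),(268,216),25)));r3=local(C3,p3,R(z4((310,266),(262,204),16)))
A=np.zeros((3,3));b=np.zeros(3)
for o,r in(r2,r3): P=np.eye(3)-np.outer(r,r);A+=P;b+=P@o
X=np.linalg.solve(A,b); print("tip in stage frame (along,g,h) mm",X*1e3,[np.linalg.norm((np.eye(3)-np.outer(r,r))@(X-o))*1e3 for o,r in(r2,r3)])
for o,r in (r2,r3):
    t=(-.053-o[1])/r[1]; print("at 3mm:",(o+r*t)*1e3)
o,r=r3; t=-o[0]/r[0]; print("w23 at along=0:",(o+r*t)*1e3); 
E
```

```text
[ 0.6553  0.029   0.1078 -1.0449] [ 0.08 -0.02 -0.04  0.12 -0.02 -0.12]
[ 0.6508  0.0275  0.1112 -1.0444] [ 0.62  0.41 -0.49  0.61  0.06 -0.65 -0.24 -0.69]
tip in stage frame (along,g,h) mm [ -1.29887907 -53.83563239   3.51159846] [np.float64(1.2601151863547533), np.float64(1.2601151863547613)]
at 3mm: [ -0.45735075 -53.           0.85880106]
at 3mm: [-11.39208514 -53.          11.01794839]
w23 at along=0: [  0.         -53.30824211   4.04809979]
```

```bash
python3 - <<'E'
from h import *
R=lambda p:np.array([559,419])-p
def hom(C,corn,k,o,tip,kt,ot):
    und=lambda ps:cv2.undistortPoints(np.array(ps,float).reshape(-1,1,2),C["K"],C["d"]).reshape(-1,2)
    px=und([R(z4(c,o,k)) for c in corn]); loc=np.array([[-50,50],[-50,-50],[50,-50],[50,50]],float)
    H,_=cv2.findHomography(px,loc[:len(px)]); t=und([R(z4(tip,ot,kt))]); return cv2.perspectiveTransform(t.reshape(1,1,2),H)[0,0]
C3=load("w23")[0]
for far in (49,52,55,58):
  for ty in (256,266,276): print(far,ty,hom(C3,[(33,322),(591,322),(588,far),(155,far)],5,(160,190),(310,ty),16,(262,204)))
o,r=ray(C3,R(z4((310,266),(262,204),16))); a=-1.0444
print("elev slope dz/dalong",r[2]/(r@[np.cos(a),np.sin(a),0]))
E
```

```text
49 256 [  7.06314694 -53.63711862]
49 266 [  5.86173222 -53.61916229]
49 276 [  4.66744228 -53.60131173]
52 256 [  7.80286815 -53.64815035]
52 266 [  6.58370039 -53.62992901]
52 276 [  5.37185575 -53.6118164 ]
55 256 [  8.56201739 -53.65947201]
55 266 [  7.32457242 -53.64097783]
55 276 [  6.09465727 -53.62259546]
58 256 [  9.34137479 -53.67109548]
58 266 [  8.08510516 -53.65232028]
58 276 [  6.83658088 -53.6336601 ]
elev slope dz/dalong -0.6118146710760698
```

```bash
cat > ov.py <<'E'
from h import *
def overlay(name,p,org,k,size,out,hs,alongs=(0,)):
    C,im,_=load(name); im=cv2.rotate(im,cv2.ROTATE_180); x0,y0=org
    x,y,z,a=p; e=np.array([np.cos(a),np.sin(a),0]); g=np.array([-np.sin(a),np.cos(a),0]); kz=np.array([0,0,1.])
    f=lambda X:((([559,419]-proj(C,X))-[x0,y0]+.5)*k-.5)
    outs=[]
    for h in hs:
        c=cv2.resize(im[y0:y0+size[1],x0:x0+size[0],::-1],None,fx=k,fy=k,interpolation=cv2.INTER_CUBIC)
        c=cv2.convertScaleAbs(c,alpha=1.4)
        T=np.array([x,y,z])-.053*g+kz*h/1e3
        for r,s in ((.0017,0),(.0017,.0044),(.0035,.0044),(.0035,.0105)):
            th=np.linspace(0,2*np.pi,40); P=T-s*g+r*(np.cos(th)[:,None]*e+np.sin(th)[:,None]*kz)
            cv2.polylines(c,[f(P).round().astype(int)],True,(0,0,255),1)
        for A,B in (((-1,-1),(1,-1)),):
            L=np.array([x,y,z])+np.array([-.05*e-.05*g,.05*e-.05*g]); cv2.polylines(c,[f(L).round().astype(int)],False,(0,255,0),1)
        outs.append(c)
    cv2.imwrite(out,np.hstack(outs))
E
python3 - <<'E'
from ov import *
overlay("w20",[.6553,.029,.1078,-1.0449],(262,212),12,(33,33),"pics/ov20.png",(0.5,4))
overlay("w23",[.6508,.0275,.1112,-1.0444],(260,205),11,(36,36),"pics/ov23.png",(0.5,4))
E
```

```text
(no output)
```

View pics/ov20.png

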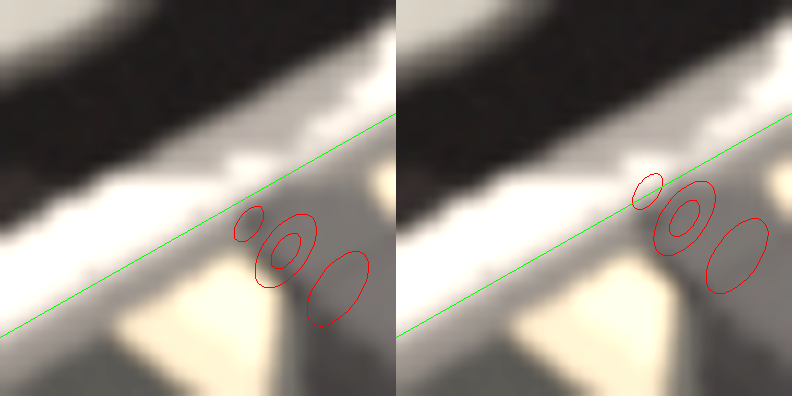

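View pics/ov23.png

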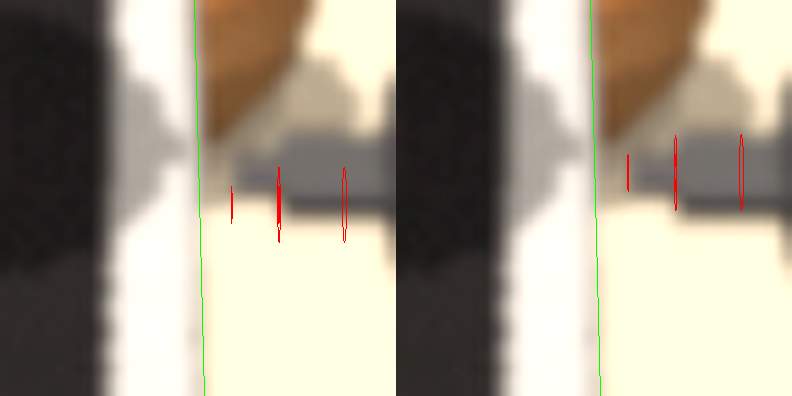

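```bash
python3 - <<'E'
from h import *
C,im,_=load("t21"); 
x,y=195,138; cv2.imwrite("pics/t21z.png",cv2.resize(im[y:y+66,x:x+66,::-1],None,fx=11,fy=11,interpolation=cv2.INTER_CUBIC))
im3=cv2.imread("pics/w23.png"); x,y=200,238; cv2.imwrite("pics/w23n.png",cv2.resize(im3[y:y+30,x:x+90],None,fx=8.5,fy=8.5*2,interpolation=cv2.INTER_CUBIC))
E
```

```text
(no output)
```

View pics/t21z.png

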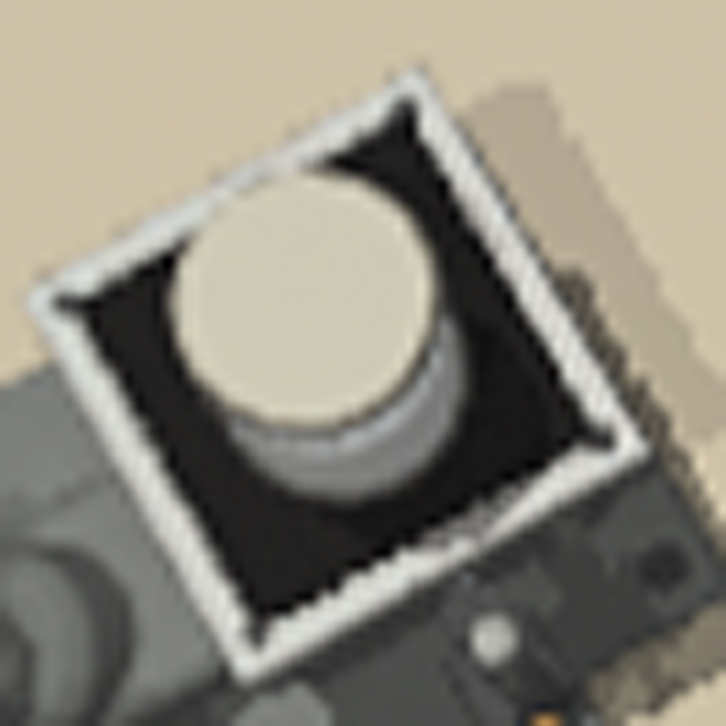

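View pics/w23n.png

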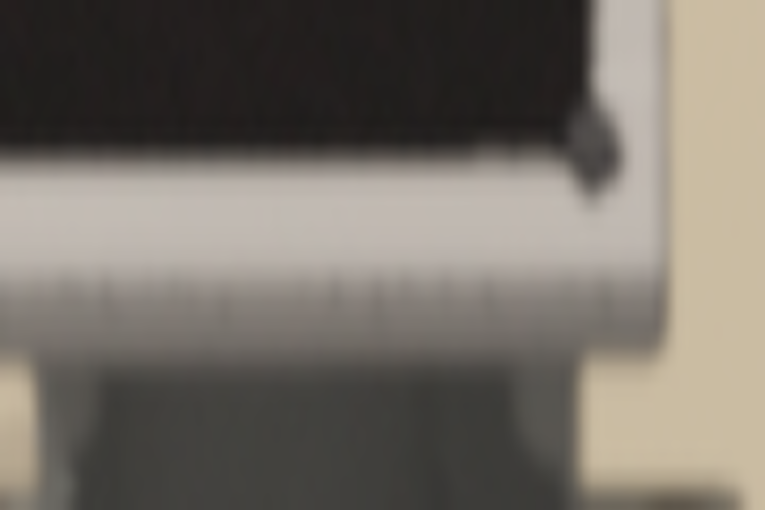

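```bash
python3 - <<'E'
from h import *
im=cv2.imread("pics/w23.png"); g=cv2.cvtColor(im,cv2.COLOR_BGR2GRAY).astype(float)
np.set_printoptions(linewidth=200)
# vertical profile near right part between screws: columns 258-264
print("rows 196..206 col 262-266", g[196:210,262:266].mean(1).round(0))
print("rows 240..262 col 240-260", g[240:262,240:260].mean(1).round(0))
for r in (205,215,235,242): print(r,"cols 264..284",g[r,262:286].round(0))
for r in (205,215,235,242): print(r,"left cols",g[r,160:205].round(0))
E
```

```text
rows 196..206 col 262-266 [122. 119. 114. 112. 138. 167. 155. 101.  46.  31.  26.  20.  18.  18.]
rows 240..262 col 240-260 [ 31.  31.  31.  31.  31.  32.  49. 112. 168. 184. 186. 185. 182. 173. 150. 130. 121. 114. 101.  80.  65.  61.]
205 cols 264..284 [ 30.  31.  32.  32.  32.  32.  36.  68. 125. 168. 183. 187. 187. 184. 169. 133. 101.  92.  85.  81.  79.  75.  74.  72.]
215 cols 264..284 [ 19.  18.  21.  19.  18.  20.  23.  44.  84. 113. 120. 122. 140. 168. 171. 145.  95.  66.  63.  68.  80.  91.  99. 107.]
235 cols 264..284 [ 32.  32.  32.  32.  31.  32.  37.  76. 138. 179. 187. 188. 188. 187. 180. 158. 161. 183. 189. 189. 190. 190. 190. 190.]
242 cols 264..284 [ 31.  31.  33.  32.  32.  32.  45. 104. 162. 184. 189. 189. 189. 189. 185. 170. 164. 183. 189. 190. 190. 190. 190. 189.]
205 left cols [118. 124. 134. 147. 159. 167. 172. 173. 172. 171. 169. 167. 164. 161. 159. 156. 154. 150. 148. 145. 142. 139. 136. 133. 130. 128. 126. 131. 155. 181. 190. 191. 188. 174. 135.  72.  34.  32.  31.
  34.  53.  89. 114. 118. 118.]
215 left cols [149. 146. 144. 140. 138. 136. 133. 130. 127. 124. 122. 119. 117. 113. 111. 109. 108. 108. 110. 119. 134. 147. 159. 171. 178. 184. 186. 185. 182. 166. 121.  62.  35.  32.  32.  31.  30.  28.  28.
  28.  27.  32.  56.  90. 106.]
235 left cols [174. 176. 176. 177. 178. 178. 179. 179. 180. 181. 182. 183. 183. 182. 182. 185. 187. 187. 187. 185. 175. 138.  77.  34.  31.  32.  31.  32.  33.  32.  31.  31.  31.  31.  33.  32.  32.  32.  33.
  32.  32.  32.  31.  30.  31.]
242 left cols [183. 183. 185. 185. 186. 186. 187. 188. 188. 188. 187. 186. 188. 189. 189. 189. 186. 171. 123.  62.  35.  31.  32.  32.  31.  32.  31.  31.  31.  30.  32.  32.  33.  32.  31.  31.  31.  32.  31.
  30.  31.  32.  30.  31.  30.]
```

```bash
python3 - <<'E'
from h import *
R=lambda p:np.array([559,419])-p
def loc(C,p,uv,h=None,g=None):
    o,r=ray(C,uv); x,y,z,a=p; M=np.array([[np.cos(a),np.sin(a),0],[-np.sin(a),np.cos(a),0],[0,0,1]])
    o=M@(o-[x,y,z]);r=M@r
    t=(h-o[2])/r[2] if h is not None else (g-o[1])/r[1]; return ((o+r*t)*1e3).round(1)
C2=load("w20")[0];C1=load("w13")[0]
p2=[.6553,.029,.1078,-1.0449];p1=[.657,.0302,.1043,-1.0311]
print("w20 rod at collar top", loc(C2,p2,R(z4((640,390),(240,200),10)),g=-.080), "rod top",loc(C2,p2,R(z4((712,262),(165,150),5)),g=-.080))
print("w13 rod at collar top", loc(C1,p1,R(z4((572,470),(220,180),8)),g=-.080),"rod top",loc(C1,p1,R(z4((588,172),(220,180),8)),g=-.080))
E
```

```text
w20 rod at collar top [  1.2 -80.    7.3] rod top [ -0.5 -80.   49.9]
w13 rod at collar top [  0.2 -80.   10.4] rod top [ -0.7 -80.   52.8]
```

```bash
python3 - <<'E'
from h import *
im=cv2.imread("pics/w23.png"); g=cv2.cvtColor(im,cv2.COLOR_BGR2GRAY).astype(int)
np.set_printoptions(linewidth=200)
print("cols 276..300"); 
for r in range(208,236): print(r,g[r,276:302])
E
```

```text
cols 276..300
208 [169 133  95  80  80  81  80  78  75  73  82 127 174 188 189 190 190 189 190 190 190 190 189 188 177 138]
209 [170 136  97  83  82  80  79  77  75  71  80 127 171 181 183 188 190 190 189 189 189 188 185 183 173 133]
210 [172 141 102  84  81  79  77  73  69  68  83 116 143 151 163 183 189 190 188 184 180 174 166 160 150 114]
211 [171 143 102  82  75  71  70  68  66  74  97 117 127 130 147 176 187 189 183 165 142 127 115 112 106  90]
212 [172 143  97  72  69  66  66  65  70  88 112 122 124 125 133 157 178 186 175 136  97  82  76  75  77  79]
213 [173 145  95  68  66  66  65  70  80  99 118 124 124 124 126 135 159 177 162 110  76  74  73  71  73  82]
214 [174 145  96  67  66  65  69  80  92 105 120 123 124 124 125 128 149 173 155 101  73  76  76  74  76  85]
215 [171 145  95  66  63  68  80  91  99 107 118 120 120 121 120 125 147 168 149  97  72  76  78  77  78  84]
216 [162 144  94  63  65  79  91  98 104 109 107 105 106 105 106 116 139 148 126  83  71  76  78  79  79  81]
217 [142 138  95  70  78  90  95 102 109 103  92  89  88  88  89  96 108 109  92  68  70  75  78
[... 1293 characters left out ...]
190 189 185 166 109  58  48  46  45  45]
230 [181 168 165 183 189 190 189 190 190 190 190 190 190 190 190 190 190 189 188 178 142  99  78  70  59  49]
231 [181 168 165 183 189 190 190 189 190 190 190 190 190 190 190 190 190 190 189 186 174 154 137 124  92  67]
232 [181 167 165 183 189 189 190 189 190 190 189 190 190 189 189 190 190 190 190 189 187 181 176 164 116  81]
233 [181 166 165 183 189 189 189 190 190 190 189 190 190 189 189 190 190 190 190 190 189 189 187 173 118  81]
234 [181 164 163 183 189 190 190 190 190 190 190 190 189 190 190 190 189 190 189 190 190 189 188 174 116  77]
235 [180 158 161 183 189 189 190 190 190 190 190 190 190 190 189 190 190 190 190 190 190 190 189 175 122  74]
```

```bash
python3 - <<'E'
from h import *
o=monitor.get_obs(); A=hnd(352.5,.13,.056); plan(A,RT,o,6); print(A)
E
```

```text
total rot [0.1686 0.2253 0.1522] deg 18.3 dp [-30.1 109.1 -73.2] n 6 per row [0.0281 0.0375 0.0254] [ -5.02  18.18 -12.2 ]
[0.52536608 0.20708581 0.14589895]
```

Request:
apply_moves(rows=[[[0.028,0.037,0.025],[-8,25,5],0.2],[[0.028,0.037,0.025],[-8,28,0],0.2],[[0.028,0.037,0.025],[-7,28,-5],0.2],[[0.028,0.037,0.025],[-5,20,-20],0.2],[[0.028,0.037,0.025],[-2,8,-28],0.2],[[0.028,0.04,0.027],[0,0,-25],0.2],[[0,0,0],[0,0,0],0.2],[[0,0,0],[0,0,0],0.2]])

```text
time: 27.55
position: [0.5259, 0.2071, 0.147]
eef_rot: [150.3, 5.0, 39.4]
wrist_force: [0.4, 1.1, 0.7]
gripper_width: 0.397
```

```bash
python3 - <<'E'
from h import *
C,o=shot("wrist","w24",(160,100,250,200),3); st(o); plan(hnd(352.5,.13,.056),RT,o,1)
E
```

```text
t 27.55 seat frame [ -7.  -54.7 130.8] r 55.1 phi 352.7 F x,y,d [ 0.9 -0.2] 0.9 gw 0.397
total rot [0.0008 0.0021 0.002 ] deg 0.2 dp [-0.5  0.  -1.1] n 1 per row [0.0008 0.0021 0.002 ] [-0.52  0.01 -1.1 ]
```

View pics/w24.png

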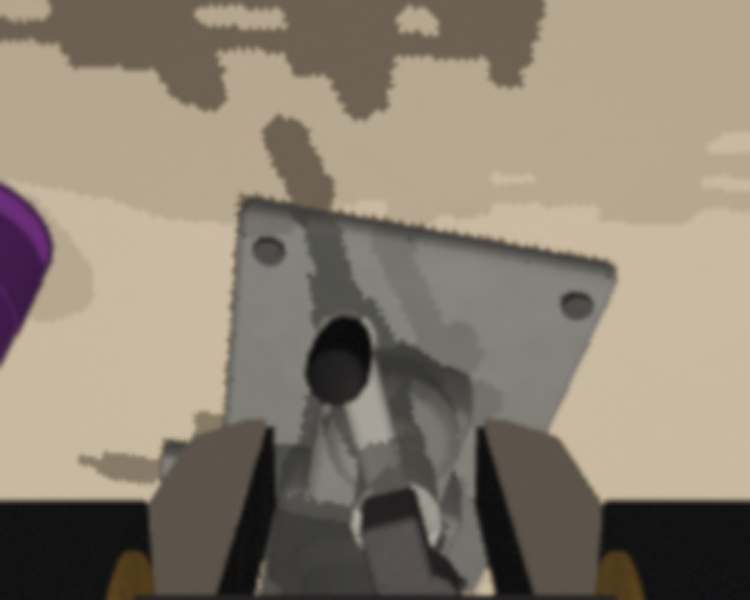

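```bash
python3 - <<'E'
from h import *
C,im,o=load("w24")
q=onseat(C,z4((338,375),(160,100),3),.094); print(q)
o=monitor.get_obs(); t=seat+RT@np.array([q[0]+.001,q[1]+.004,-.056]); print(tool(t),(t-o["position"])*1e3)
E
```

```text
[-0.01432897 -0.06048694  0.094     ]
[-0.01332897 -0.05648694  0.056     ] [ 12.99546959 -35.50097303 -65.28359743]
```

Request:
apply_moves(rows=[[[0,0,0],[0.5,-5,-9],0.2],[[0,0,0],[3.6,-7.1,-14],0.2],[[0,0,0],[4,-8,-16],0.2],[[0,0,0],[4,-8,-16],0.2],[[0,0,0],[2,-6,-10.7],0.2],[[0,0,0],[0,0,0],0.2],[[0,0,0],[0,0,0],0.2]])

```text
time: 28.3
position: [0.5399, 0.1737, 0.0802]
eef_rot: [150.3, 5.1, 39.4]
wrist_force: [-0.2, 0.5, -0.1]
gripper_width: 0.4
```

```bash
python3 - <<'E'
from h import *
C,o=shot("wrist","w25",(160,100,250,200),3); st(o)
E
```

```text
t 28.3 seat frame [-11.5 -57.8  55. ] r 59.0 phi 348.8 F x,y,d [ 0.2 -0.5] 0.2 gw 0.4
```

View pics/w25.png

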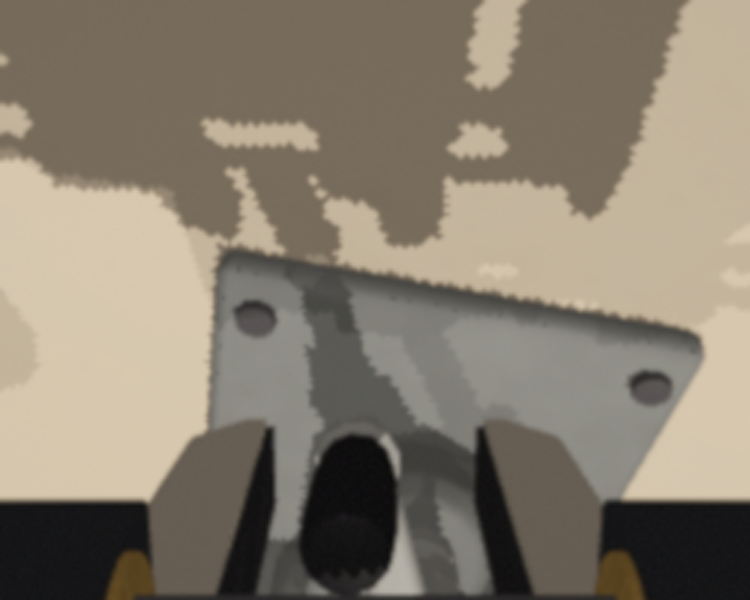

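Request:
apply_moves(rows=[[[0,0,0],[0,0,0],1],[[0,0,0],[0,0,0],1],[[0,0,0],[0,0,0],1],[[0,0,0],[0,0,0],1],[[0,0,0],[0,0,0],1],[[0,0,0],[0,0,0],1]])

```text
time: 28.95
position: [0.5399, 0.1736, 0.0799]
eef_rot: [150.3, 5.1, 39.4]
wrist_force: [-1.1, 0.7, 1.6]
gripper_width: 0.166
```

```bash
python3 - <<'E'
from h import *
o=monitor.get_obs(); st(o)
q=tool(o["position"]); prev=o["position"]
for p in (1,13,25,37,48,58):
    n=hnd(p,.055); print(p,((n-prev)*1e3).round(1)); prev=n
E
```

```text
t 28.95 seat frame [-11.5 -58.   54.8] r 59.1 phi 348.8 F x,y,d [-0.5 -0.3] 2.0 gw 0.166
1 [11.3  6.1  0.6]
13 [ 9.6  6.3 -0.3]
25 [10.6  4.5  0.9]
37 [11.   2.4  2. ]
48 [10.2  0.3  2.8]
58 [ 8.9 -1.3  3.3]
```

Request:
apply_moves(rows=[[[0,0,0],[11.3,6.1,0.6],1],[[0,0,0],[9.6,6.3,-0.3],1],[[0,0,0],[10.6,4.5,0.9],1],[[0,0,0],[11,2.4,2],1],[[0,0,0],[10.2,0.3,2.8],1],[[0,0,0],[8,-1.1,3],1],[[0,0,0],[0,0,0],1],[[0,0,0],[0,0,0],1]])

```text
time: 29.75
position: [0.6015, 0.1941, 0.089]
eef_rot: [150.4, 4.9, 39.5]
wrist_force: [-1.3, 6.3, 3.0]
gripper_width: 0.16
```

```bash
python3 - <<'E'
from h import *
C,o=shot("side","s26",(270,170,56,42),14); st(o)
E
```

```text
t 29.75 seat frame [ 47.9 -30.5  55.8] r 56.8 phi 57.5 F x,y,d [ 2.7 -3.3] 5.7 gw 0.16
```

View pics/s26.png

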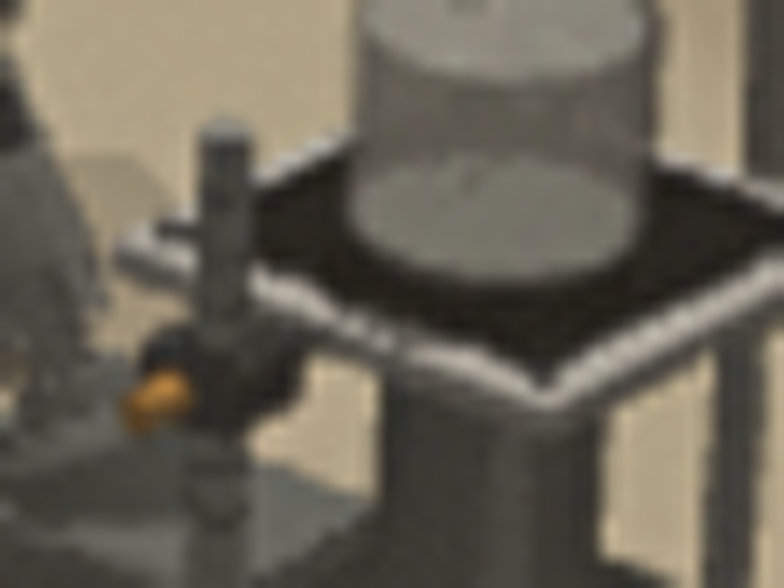

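Request:
apply_moves(rows=[[[0,0,0],[0,0,0],0.2],[[0,0,0],[0,0,0],0.2],[[0,0,0],[0,0,0],0.2],[[0,0,0],[-4,6,13],0.2],[[0,0,0],[-7,12,25],0.2],[[0,0,0],[-9,15,30],0.2],[[0,0,0],[-10,0,40],0.2],[[0,0,0],[-10,-5,30],0.2]])

```text
time: 30.6
position: [0.5601, 0.2215, 0.2295]
eef_rot: [150.4, 5.0, 39.5]
wrist_force: [0.5, -0.5, -1.4]
gripper_width: 0.401
```

```bash
python3 - <<'E'
from h import *
o=monitor.get_obs(); print(o["position"]); plan([.5555,.0977,.2186],Rxz([.866,.5,0],[.354,-.612,-.707]),o,6)
E
```

```text
[0.56014641 0.22153225 0.22953188]
total rot [-0.1713 -0.2243 -0.153 ] deg 18.4 dp [  -4.6 -123.8  -10.9] n 6 per row [-0.0285 -0.0374 -0.0255] [ -0.77 -20.64  -1.82]
```

Request:
apply_moves(rows=[[[-0.028,-0.037,-0.025],[0,-20,5],0.2],[[-0.028,-0.037,-0.025],[0,-20,0],0.2],[[-0.028,-0.037,-0.025],[-1,-21,0],0.2],[[-0.028,-0.037,-0.025],[-1,-21,-4],0.2],[[-0.028,-0.037,-0.025],[-1,-21,-4],0.2],[[-0.03,-0.038,-0.027],[-1,-17,-5],0.2],[[0,0,0],[0,0,0],0.2],[[0,0,0],[0,0,0],0.2]])

```text
time: 31.4
position: [0.5567, 0.101, 0.2193]
eef_rot: [135.1, 0.1, 30.0]
wrist_force: [-0.2, 0.9, -0.3]
gripper_width: 0.399
```

```bash
python3 - <<'E'
from h import *
C,o=shot("wrist","w27"); print(o["time"],o["position"],o["eef_rot"])
im=cv2.rotate(cv2.imread("pics/w27.png"),cv2.ROTATE_180); cv2.imwrite("pics/w27.png",im)
x,y=160,180; cv2.imwrite("pics/w27y.png",cv2.resize(im[y:y+85,x:x+160],None,fx=5,fy=5,interpolation=cv2.INTER_CUBIC))
g=cv2.cvtColor(im,cv2.COLOR_BGR2GRAY).astype(int); np.set_printoptions(linewidth=200)
print("far",list(zip(range(192,206),g[192:206,262:266].mean(1).round(0))))
print("near",list(zip(range(236,262),g[236:262,240:260].mean(1).round(0))))
for r in (202,212,232,240): print(r,"R",list(enumerate(g[r,264:282],264)))
for r in (202,212,232,240): print(r,"L",list(enumerate(g[r,170:202],170)))
for r in range(206,232): print(r,g[r,276:302])
E
```

```text
31.4 [0.55673549 0.10097364 0.21928576] [1.35118841e+02 8.85269021e-02 3.00468014e+01]
far [(192, np.float64(120.0)), (193, np.float64(120.0)), (194, np.float64(120.0)), (195, np.float64(119.0)), (196, np.float64(118.0)), (197, np.float64(130.0)), (198, np.float64(161.0)), (199, np.float64(169.0)), (200, np.float64(126.0)), (201, np.float64(65.0)), (202, np.float64(36.0)), (203, np.float64(30.0)), (204, np.float64(24.0)), (205, np.float64(21.0))]
near [(236, np.float64(31.0)), (237, np.float64(31.0)), (238, np.float64(31.0)), (239, np.float64(31.0)), (240, np.float64(32.0)), (241, np.float64(31.0)), (242, np.float64(33.0)), (243, np.float64(60.0)), (244, np.float64(122.0)), (245, np.float64(171.0)), (246, np.float64(185.0)), (247, np.float64(186.0)), (248, np.float64(185.0)), (249, np.float64(181.0)), (250, np.float64(168.0)), (251, np.float64(144.0)), (252, np.float64(127.0)), (253, np.float64(120.0)), (254, np.float64(112.0)), (255, np.float64(102.0)), (256, np.float64(88.0)), (257, np.float64(72.0)), (258, np.float64(63.0)), (259, np.float64(62.0)), (260, np.float64(62.0)), (261, 
[... 6549 characters left out ...]
177 177 177 176 167 129  74  48  48  49]
226 [188 187 185 174 168 184 189 190 190 190 190 190 189 189 188 189 188 189 189 187 180 148  87  49  47  48]
227 [187 186 184 174 169 184 189 190 190 190 190 190 190 190 190 190 190 190 190 189 183 158  96  49  46  47]
228 [186 186 184 174 169 184 190 190 190 190 190 190 190 190 190 190 190 190 190 190 187 169 112  58  47  46]
229 [186 186 184 175 170 185 190 190 190 190 190 190 190 190 190 190 190 190 190 190 189 178 141  97  68  59]
230 [187 187 185 176 170 182 189 190 190 190 190 190 190 190 190 190 190 190 190 190 190 186 173 151 126 114]
231 [188 188 186 179 168 176 187 190 190 190 190 190 190 190 190 190 190 190 190 190 190 189 187 181 174 166]
```

View pics/w27y.png

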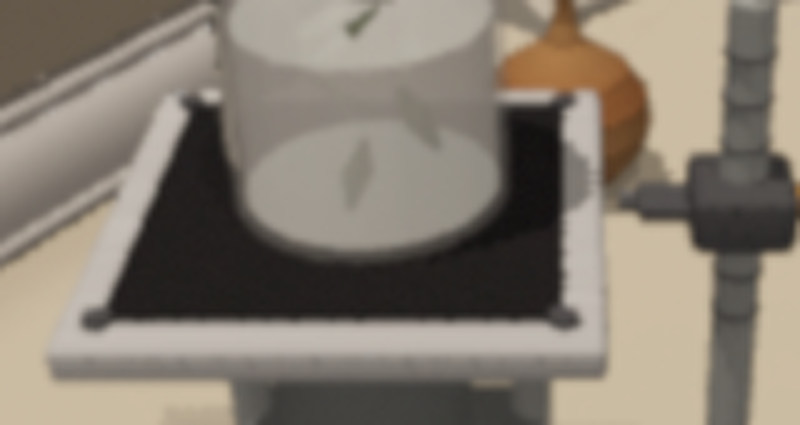

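Request:
apply_moves(rows=[[[0,0,0],[-5,20,25],0.2],[[0,0,0],[-5,30,30],0.2],[[0,0,0],[-5,40,25],0.2],[[0,0,0],[-5,40,15],0.2],[[0,0,0],[0,0,0],0.2],[[0,0,0],[0,0,0],0.2]])

```text
time: 32.05
position: [0.5367, 0.2314, 0.3145]
eef_rot: [135.2, 0.0, 30.1]
wrist_force: [0.8, -0.5, 0.4]
gripper_width: 0.4
```

```bash
python3 - <<'E'
from h import *
shot("side","s28",(205,120,160,120),5); C,o=shot("top","t28",(155,135,200,150),4); print(o["time"],o["wrist_force"])
E
```

```text
32.1 [ 0.02702331 -1.07516492 -0.77183071]
```

View pics/s28.png

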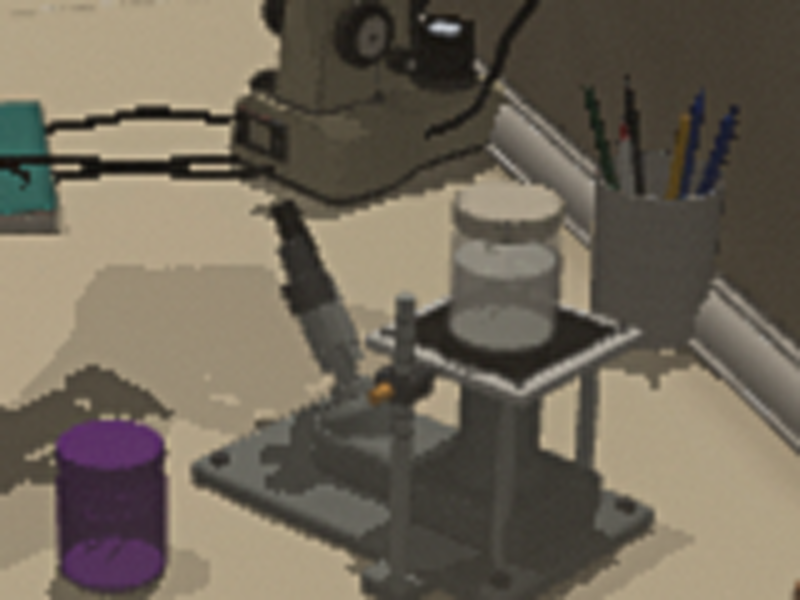

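View pics/t28.png

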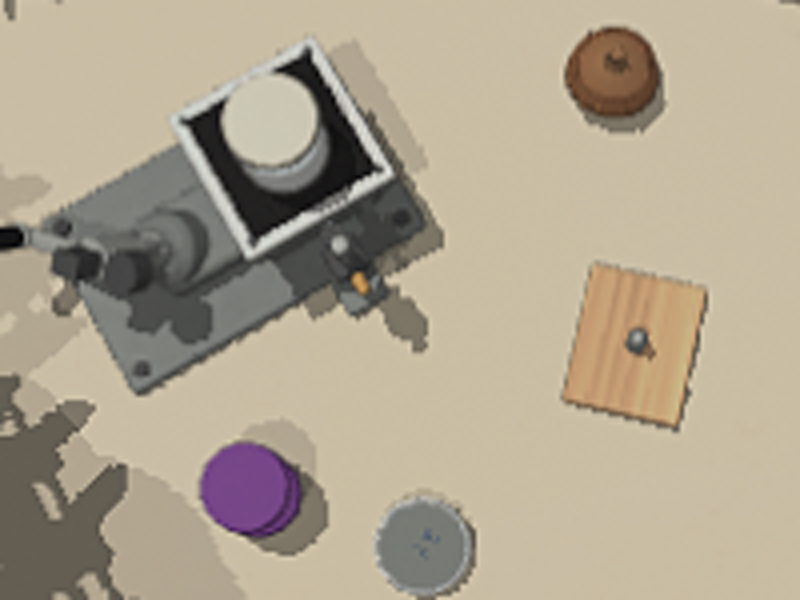

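```bash
python3 -c "
from bench import ticket; print(ticket.hand_in())"
```

```text
the job is handed in; nothing more can be done
None
```

I took the crank off its block, fitted it on the jack's shaft with its notches over the cross pin, and wound it by the black handle for about 1.15 turns. I then let go and handed the job in at about 32 s.

- **Level:** A first look, after about 0.95 turn, disagreed between views. One close-up and the side camera said almost level, but a clearer profile close-up showed the stage about 2.3 mm low. I wound about 65° more. The last profile close-up gave the pointer −0.5 to +0.3 mm from the stage top, so level within about 0.5 mm. The side camera is too coarse to confirm this to better than about 1 mm.
- **Crank:** It is on the shaft with nothing holding it. The pin showed inside a notch and the hub's bottom edge stood at the seat in the side view. It leans a few degrees within the bore's play, and I did not press it down again after the last release.
- **Rest of the scene:** The jar stands upright on the stage. The pointer collar, purple jar, dish, onion and block looked unmoved in the last top view, which did not include the tape. The gripper was clear of everything when I handed in.
- **Slip along the way:** My first grasp closed too low, on the hub, so I opened and regripped higher on the boss before lifting. The largest contact force I saw was about 28 N, when the crank came home.

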